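# Set the next tier on a kiln hearth

### The job

Set the next tier on the kiln hearth: stand the two tall props on the two bare patches of the lower shelf, lay the narrow kiln shelf centred across the props in line with the hearth, then set the cone pack on it, centred over the prop at the thermocouple end, and the beaker upright, centred over the other prop. Lower the narrow shelf, beaker and cone pack into place without dropping them, and leave the little dish on the lower shelf where it stands.

Things in the scene. Friction and masses are not known exactly. Their poses are not given: they have to be found in the camera images.
- hearth: Fixed kiln hearth: firebrick slab 340 x 160 mm with the lower kiln shelf (250 x 130 mm) on it, whose top is 47 mm above the table. Origin: centre of the underside, at table height; x along the 340 mm, y along the 160 mm, z up. The shelf is white with kiln wash but for two bare buff 50 mm square patches centred at x = +80 and x = -80 mm, y = 0.
- thermocouple: Fixed thermocouple: upright white ceramic sheath, 8 mm across, in a 22 mm collar on one end of the hearth (x = +150 or -150 mm in the hearth's frame, y = 0; which end changes). Origin at its foot, on the brick 32 mm above the table; its tip is 148 mm above the table. The other end of the hearth has only a flat plug 12 mm high.
- tall_prop_a: Tall kiln prop: plain buff square ceramic post 45 x 45 mm, 80 mm high, 0.22 to 0.35 kg, standing upright, with a dark 17 mm bore mark in its top. Origin at the centre of its underside; x and y square to its sides, z up. Interchangeable with the other tall prop.
- tall_prop_b: The other tall kiln prop, the same as tall_prop_a (45 x 45 mm, 80 mm high, origin at the centre of its underside).
- short_prop_a: Short kiln prop: round buff ceramic post, 44 mm diameter, only 45 mm high, with a dark 24 mm bore mark in its top, standing; not needed for this job. Origin at the centre of its underside.
- short_prop_b: Another short kiln prop like short_prop_a, 45 mm high; not needed for this job. Origin at the centre of its underside.
- narrow_shelf: Narrow kiln shelf: flat buff ceramic strip, white-washed on top, 240 mm long (x) x 60 mm wide (y) x 15 mm thick, 0.34 to 0.54 kg, lying flat on the table. Origin at the centre of its underside; x along its length, z up. Either way round will do. Grip it across its 60 mm width at the middle.
- beaker: Beaker: bisque-fired, straight-sided open cup, 58 mm outside diameter, 75 mm high, wall 5 mm, 0.13 to 0.2 kg, standing upright. Origin at the centre of its underside, z up.
- cone_pack: Cone pack: a grey-buff clay bar 62 mm long (x) x 24 mm wide (y) x 16 mm high with three small pale pyrometric cones standing in a row on it, tips 48 mm above the underside, 0.05 to 0.08 kg. Origin at the centre of its underside, z up. Grip the bar across its 24 mm width, low down, the cones between the fingers.
- dish: Small bisque dish, 56 mm across, 28 mm high, loose, already set on the lower shelf between the two bare patches, within 15 mm of the middle; it stays there. Origin at the centre of its underside.

How it is judged (in metres and radians):
On the way, in this order (a step that is already met when the one before it is completed fails the run):
1. both tall props stand upright, released, on the two bare patches ((((x of tall_prop_a in the frame of hearth between 0.068 and 0.092 m and y of tall_prop_a in the frame of hearth between -0.012 and 0.012 m and z of tall_prop_a in the frame of hearth between 0.042 and 0.052 m and angle between tall_prop_a's own z axis and vertical below 0.06 rad) and (x of tall_prop_b in the frame of hearth between -0.092 and -0.068 m and y of tall_prop_b in the frame of hearth between -0.012 and 0.012 m and z of tall_prop_b in the frame of hearth between 0.042 and 0.052 m and angle between tall_prop_b's own z axis and vertical below 0.06 rad)) or ((x of tall_prop_b in the frame of hearth between 0.068 and 0.092 m and y of tall_prop_b in the frame of hearth between -0.012 and 0.012 m and z of tall_prop_b in the frame of hearth between 0.042 and 0.052 m and angle between tall_prop_b's own z axis and vertical below 0.06 rad) and (x of tall_prop_a in the frame of hearth between -0.092 and -0.068 m and y of tall_prop_a in the frame of hearth between -0.012 and 0.012 m and z of tall_prop_a in the frame of hearth between 0.042 and 0.052 m and angle between tall_prop_a's own z axis and vertical below 0.06 rad))) and contact force between the fingers and tall_prop_a below 0.05 N and contact force between the fingers and tall_prop_b below 0.05 N), for 0.2 s.
2. the narrow shelf lies released on both props, centred and in line with the hearth ((((x of tall_prop_a in the frame of hearth between 0.068 and 0.092 m and y of tall_prop_a in the frame of hearth between -0.012 and 0.012 m and z of tall_prop_a in the frame of hearth between 0.042 and 0.052 m and angle between tall_prop_a's own z axis and vertical below 0.06 rad) and (x of tall_prop_b in the frame of hearth between -0.092 and -0.068 m and y of tall_prop_b in the frame of hearth between -0.012 and 0.012 m and z of tall_prop_b in the frame of hearth between 0.042 and 0.052 m and angle between tall_prop_b's own z axis and vertical below 0.06 rad)) or ((x of tall_prop_b in the frame of hearth between 0.068 and 0.092 m and y of tall_prop_b in the frame of hearth between -0.012 and 0.012 m and z of tall_prop_b in the frame of hearth between 0.042 and 0.052 m and angle between tall_prop_b's own z axis and vertical below 0.06 rad) and (x of tall_prop_a in the frame of hearth between -0.092 and -0.068 m and y of tall_prop_a in the frame of hearth between -0.012 and 0.012 m and z of tall_prop_a in the frame of hearth between 0.042 and 0.052 m and angle between tall_prop_a's own z axis and vertical below 0.06 rad))) and x of narrow_shelf in the frame of hearth between -0.015 and 0.015 m and y of narrow_shelf in the frame of hearth between -0.012 and 0.012 m and z of narrow_shelf in the frame of hearth between 0.122 and 0.132 m and angle between narrow_shelf's own z axis and vertical below 0.06 rad and angle between the x axis of narrow_shelf and the x axis of hearth, either way round below 0.12 rad and contact force between the fingers and narrow_shelf below 0.05 N), for 0.2 s.
3. cone pack over the prop at the thermocouple end and beaker over the other prop, both standing on the narrow shelf (((x of thermocouple in the frame of hearth above 0 m and (x of cone_pack in the frame of hearth between 0.065 and 0.095 m and y of cone_pack in the frame of hearth between -0.015 and 0.015 m and z of cone_pack in the frame of hearth between 0.137 and 0.147 m and angle between cone_pack's own z axis and vertical below 0.06 rad) and (x of beaker in the frame of hearth between -0.095 and -0.065 m and y of beaker in the frame of hearth between -0.015 and 0.015 m and z of beaker in the frame of hearth between 0.137 and 0.147 m and angle between beaker's own z axis and vertical below 0.06 rad)) or (x of thermocouple in the frame of hearth below 0 m and (x of cone_pack in the frame of hearth between -0.095 and -0.065 m and y of cone_pack in the frame of hearth between -0.015 and 0.015 m and z of cone_pack in the frame of hearth between 0.137 and 0.147 m and angle between cone_pack's own z axis and vertical below 0.06 rad) and (x of beaker in the frame of hearth between 0.065 and 0.095 m and y of beaker in the frame of hearth between -0.015 and 0.015 m and z of beaker in the frame of hearth between 0.137 and 0.147 m and angle between beaker's own z axis and vertical below 0.06 rad))) and contact force between the fingers and beaker below 0.05 N and contact force between the fingers and cone_pack below 0.05 N), for 0.2 s.
At the end, for the whole second after the job is handed in: Tall props upright on the patches (within 12 mm), narrow shelf flat on both (15 mm along, 12 mm across, 0.12 rad), cone pack upright on it over the prop at the thermocouple end, beaker upright over the other (within 15 mm along and across), dish within 12 mm of its start, all released, at rest (all of step 2 and all of step 3 and distance of dish from where it was at the start of the episode below 0.012 m and angle between dish's own z axis and vertical below 0.1 rad and contact force between the fingers and tall_prop_a below 0.05 N and contact force between the fingers and tall_prop_b below 0.05 N and linear speed of each of tall_prop_a, tall_prop_b, narrow_shelf, beaker, cone_pack below 0.01 m/s and angular speed of each of tall_prop_a, tall_prop_b, narrow_shelf, beaker, cone_pack below 0.1 rad/s); the robot touches nothing.
It fails at once if the dish on the lower shelf is shifted by more than 12 mm or tipped over (distance of dish from where it was at the start of the episode above 0.012 m or angle between dish's own z axis and vertical above 0.35 rad).
It fails at once if the narrow shelf, beaker or cone pack is dropped (moves faster than 0.5 m/s out of the fingers) ((linear speed of narrow_shelf above 0.5 m/s and contact force between the fingers and narrow_shelf below 0.05 N) or (linear speed of beaker above 0.5 m/s and contact force between the fingers and beaker below 0.05 N) or (linear speed of cone_pack above 0.5 m/s and contact force between the fingers and cone_pack below 0.05 N)).
It also fails if it takes over 144 s, if anything falls off the work surface, if the arm or the gripper's body presses on something with over 40 N, if the wrist force passes 120 N, or if a joint passes its speed limit or range.

### The arm

A 6-joint arm with a two-finger parallel gripper is mounted at the origin on the work surface. World frame = base frame: x ahead of the robot, y to its left, z up, the work surface at z = 0. Lengths are in mm, angles in rad, forces in N, time in s.
With the tool pointing down it reaches from about 400 to 925 mm from the base axis. Payload 3.4 kg.
Tool frame: the origin (TCP) lies on the centre line of the jaws, within the pads' length; the fingertips stand 17 mm ahead of it and the grasp point (between the pads) lies 2 mm behind it (finger_overhang is the distance from the TCP to the fingertips, in mm); x points along the fingers, y is the direction in which the jaws open and shut, and the axes are right-handed (so a half turn about x gives the same grasp; the last joint's range is limited). The gripper opens to 85 mm and grips with 20 to 120 N. Pads are 22 mm wide; open, the fingers measure 114 mm over their backs; the gripper's body (76 mm by 85 mm) begins 54 mm behind the grasp point. The pads swing forward as they close: fully open they stand 13 mm farther back than shut.
Start: joints at [1.21, 0.307, 1.506, -0, 1.328, -0.073], TCP at [162.682, 551.512, 248.305] pointing down, gripper open.
Joint ranges: [-3.12, 3.12], [-1.05, 2.28], [0.14, 2.33], [-1.42, 4.57], [0.1, 2.73], [-2.68, 2.68]. Speed limits (rad/s): [2.57, 2.57, 3.14, 3.14, 3.14, 3.14].

### API

Orientations are given as a rotation vector (axis times angle).
In Python, from cell import * gives the robot as it stands.
- The arm moves only by the shell command python3 -m crank 'ROWS' [FORCE]. ROWS is JSON, a list of rows, each an object of numbers: "grip": the finger opening in cm, from 0 to 8.54; "x", "y", "z": the shift along the world's x, y, z in cm; "ax", "ay", "az": the turn, a rotation vector about the world's x, y, z in rad. A call has 1 to 10 rows; each row is the pose to reach, as a shift and turn from the pose commanded when the call began; what a row does not reach only later rows make up. A row lasts 1/8 s, in which the tool goes at most 62.5 mm and 10.7 degrees, less where a joint would pass 70% of its speed; a pose out of reach is approached as far as the arm can. A call with a gripper value outside its range is refused whole. The fingers move at their own pace and stop on an object; FORCE is the grip in N (left out, the last holds). Time passes only in rows, so rows that repeat a pose let the fingers close. It gives the time, the measured TCP pose, the force and the opening at its end, in the units of the state.
- observe(): the state, without advancing time (a new reading comes with each control period).
- snapshot(name): name is "scene" or "top" or "wrist"; returns a dict with "frame" (384x512x3 uint8, red, green, blue), "intrinsics" (3x3 intrinsics, pixels), "xyz" and "orientation" of the camera in the world; the wrist camera has in their place "hand_eye" (4x4, takes a point from camera to tool coordinates, whose origin is the TCP and whose axes are the tool frame's). Camera axes: x right, y down, z forward; pixel columns grow to the right and rows downward; lengths in mm; the calibration is good to about 2 mm. A picture is of the moment at which its call begins: read the wrist's pose just before it. There is no depth.
- hand_in(): hands the job in, once; it reports no verdict.
The state is a dict: "time_s": time; "qpos": joint angles; "qvel": joint speeds; "tau": joint torques, N m; "ee_pos": TCP position; "ee_rot": TCP orientation; "wrist_force": force on the tool from outside, world axes, zero at the start; "torque": the same for the moment, N m; "grip_width": opening from 0.0 (shut) to 1.0 (fully open).
Only numpy, scipy, OpenCV 4.12 (cv2) and the standard library are available. Lean on these libraries where they do the work, as an engineer would, in place of code of your own. Each camera call takes 0.05 s, during which the arm holds its last target.

## Working session

There is one attempt and no reset: what is moved stays moved. The work goes in short steps, Python scripts to look and compute and a shell command to move; the robot and the scene stay as the last step left them, time stands still between calls to the robot, and variables do not carry over. Pictures are saved under pics/ and viewed, and the job is handed in when it is done.

```bash
ls; mkdir -p pics
python3 - <<'E'
from cell import *
import cv2
print(observe())
for n in ["scene","top","wrist"]:
    s=snapshot(n); f=s["frame"]
    cv2.imwrite(f"pics/{n}0.png",cv2.resize(f[:,:,::-1],(800,600),interpolation=cv2.INTER_CUBIC))
    print(n,{k:v for k,v in s.items() if k!="frame"})
E
```

```text
pics
{'time_s': 0.0, 'qpos': array([ 1.21052078e+00,  3.07533515e-01,  1.50768917e+00, -1.24605762e-05,
        1.32840826e+00, -7.35293455e-02]), 'qvel': array([-1.60264692e-04,  1.93361986e-04,  1.10121084e-03, -2.29507025e-05,
        1.76753698e-04, -6.36333795e-04]), 'tau': array([ 1.05425526e-03, -4.57556069e+01, -2.51917970e+01,  5.95361780e-04,
        1.33096433e-02,  9.28089690e-06]), 'ee_pos': array([162.43307654, 550.87335704, 247.39767838]), 'ee_rot': array([ 0.22351137,  1.55947998, -0.22665116]), 'wrist_force': array([ 0.5350232 , -0.74518078,  0.57474756]), 'torque': array([ 0.0402506 , -0.0104784 , -0.02056424]), 'grip_width': 0.9990822582270525}
scene {'intrinsics': array([[358.06266983,   0.        , 258.13798638],
       [  0.        , 358.06266983, 193.31407626],
       [  0.        ,   0.        ,   1.        ]]), 'xyz': array([1170.06882127,  351.44276187,  592.81140269]), 'orientation': array([-1.22424906, -2.13871178,  1.05328335])}
top {'intrinsics': array([[403.70659247,   0.        , 254.60024966],
       [  0.        , 403.70659247, 190.80064635],
       [  0.        ,   0.        ,   1.        ]]), 'xyz': array([ 448.06159101,  -17.89951074, 1333.18115048]), 'orientation': array([-2.16657665,  2.20602323, -0.07165677])}
wrist {'intrinsics': array([[344.00483629,   0.        , 252.68516659],
       [  0.        , 344.00483629, 192.97383575],
       [  0.        ,   0.        ,   1.        ]]), 'hand_eye': array([[ 4.51208082e-04, -2.93797838e-01,  9.55867473e-01,
        -1.26308865e+02],
       [ 9.99999754e-01, -3.79962812e-04, -5.88826630e-04,
        -1.98090646e-01],
       [ 5.36190084e-04,  9.55867504e-01,  2.93797594e-01,
        -7.51150629e+01],
       [ 0.00000000e+00,  0.00000000e+00,  0.00000000e+00,
         1.00000000e+00]])}
```

View pics/scene0.png

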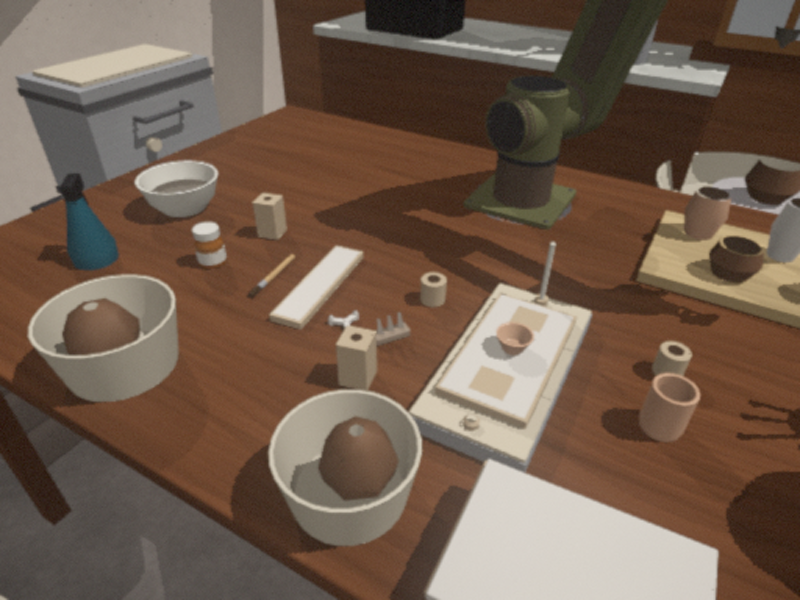

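View pics/top0.png

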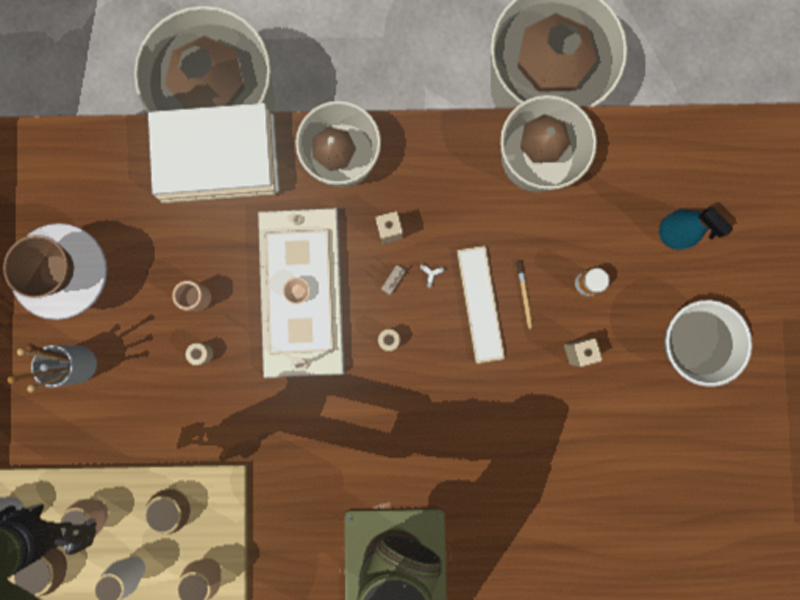

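View pics/wrist0.png

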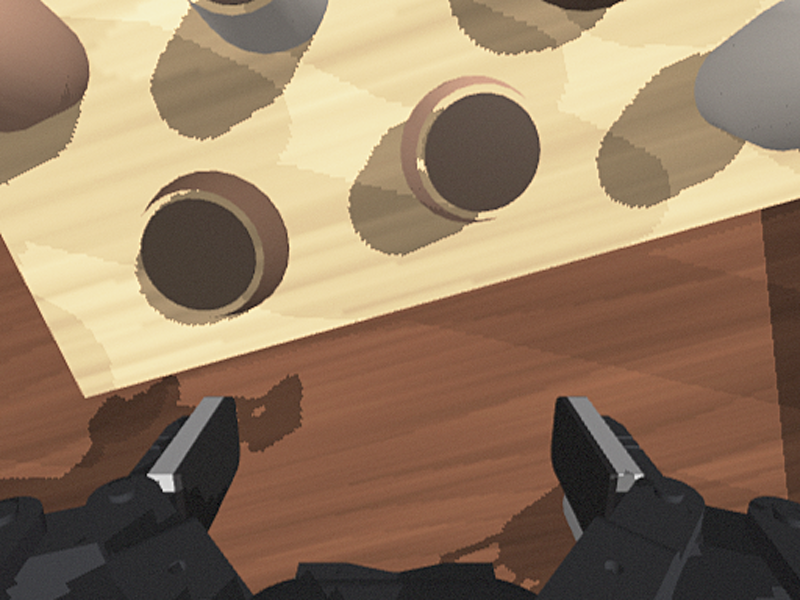

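```bash
cat > h.py <<'E'
from cell import *
import numpy as np, cv2
from scipy.spatial.transform import Rotation as R
def cam(name):
    o=observe(); s=snapshot(name)
    K=s["intrinsics"]
    if name=="wrist":
        T=np.eye(4); T[:3,:3]=R.from_rotvec(o["ee_rot"]).as_matrix(); T[:3,3]=o["ee_pos"]
        T=T@s["hand_eye"]
    else:
        T=np.eye(4); T[:3,:3]=R.from_rotvec(s["orientation"]).as_matrix(); T[:3,3]=s["xyz"]
    return s["frame"],K,T
def save(name,f,box=None,k=1):
    # box u0,v0,u1,v1
    if box is None: box=(0,0,512,384)
    u0,v0,u1,v1=box
    c=f[v0:v1,u0:u1,::-1]
    k=min(800/(u1-u0),600/(v1-v0))
    c=cv2.resize(c,None,fx=k,fy=k,interpolation=cv2.INTER_CUBIC)
    cv2.imwrite(f"pics/{name}.png",c); return k
def ray(K,T,uv,z):
    uv=np.atleast_2d(np.array(uv,float))
    d=np.c_[(uv[:,0]-K[0,2])/K[0,0],(uv[:,1]-K[1,2])/K[1,1],np.ones(len(uv))]@T[:3,:3].T
    t=(z-T[2,3])/d[:,2]
    return T[:3,3]+d*t[:,None]
def proj(K,T,P):
    p=(np.atleast_2d(P)-T[:3,3])@T[:3,:3]
    return p[:,:2]/p[:,2:]*K[0,0]+K[:2,2]
E
python3 - <<'E'
from h import *
f,K,T=cam("top")
save("topc1",f,(160,125,300,245));save("topc2",f,(260,125,400,245)); save("topc3",f,(100,125,240,245))
# coarse
c=0.64
pts={"h c":((300,292),47),"hs tl":((268,234),47),"h tr":((331,230),47),"hs bl":((271,355),47),"hs br":((335,351),47),"tp1":((390,225),80),"tp2":((588,352),80),"shelf":((481,304),15),"beaker":((187,295),75),"cone":((394,279),16),"sp1":((389,340),45),"sp2":((198,353),45),"plug":((298,219),44),"dish":((296,290),75)}
for n,(p,z) in pts.items(): print(n,ray(K,T,np.array(p)*c,z).round())
print(R.from_rotvec(observe()["ee_rot"]).as_matrix().round(3))
E
```

```text
h c [[551. 183.  47.]]
hs tl [[672. 248.  47.]]
h tr [[678. 119.  47.]]
hs bl [[424. 243.  47.]]
hs br [[429. 113.  47.]]
tp1 [[680.  -3.  80.]]
tp2 [[ 419. -391.   80.]]
shelf [[ 521. -190.   15.]]
beaker [[547. 405.  75.]]
cone [[577.  -9.  16.]]
sp1 [[450.   3.  45.]]
sp2 [[430. 392.  45.]]
plug [[702. 187.  44.]]
dish [[553. 187.  75.]]
[[-0.     0.283  0.959]
 [-0.001  0.959 -0.283]
 [-1.    -0.001 -0.   ]]
```

View pics/topc1.png

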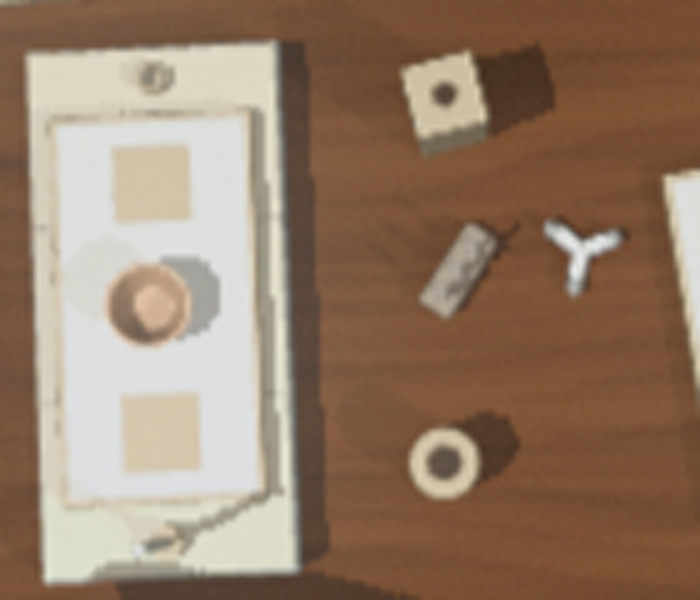

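View pics/topc2.png

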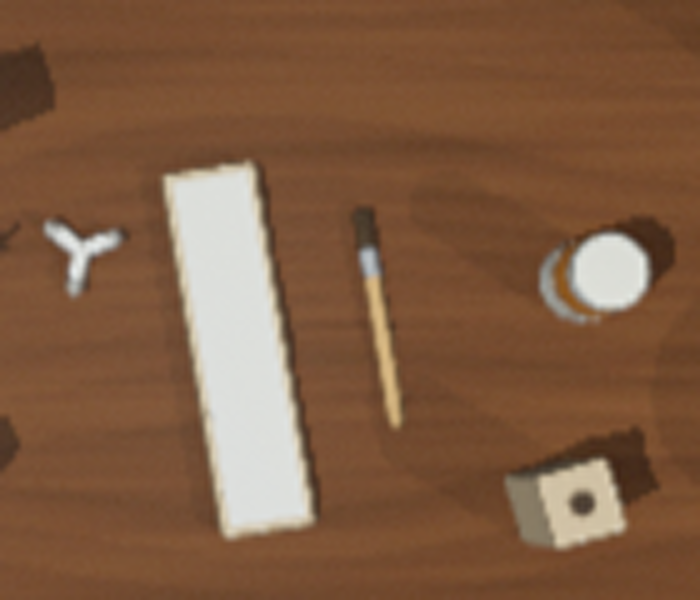

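View pics/topc3.png

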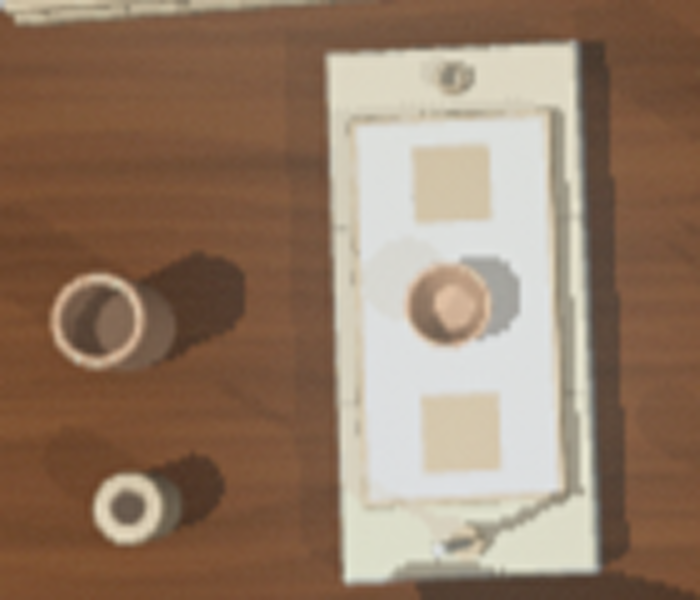

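Run:
```python
from h import *
f,K,T=cam("top")
o1=np.array([160,125]);o2=np.array([260,125]);o3=np.array([100,125])
def g(o,p,z): return ray(K,T,(np.array(p)-2)/5+o,z)[:,:2]   # cubic-resize: centre shift (k-1)/2=2
P=g(o1,[(151,183),(161,432)],47); d=P[0]-P[1]; print("patches",P.round(1),"mid",P.mean(0).round(1),"len",np.linalg.norm(d),"yaw",np.arctan2(d[1],d[0]))
S=g(o1,[(27,54),(277,42),(299,571),(44,582)],32);print("slab",S.round(1),S.mean(0).round(1)); e=S[0]+S[1]-S[2]-S[3];print(np.arctan2(e[1],e[0]),np.linalg.norm(e)/2)
for n,o,c,z in [("tpa",o1,[(402,69),(470,51),(488,130),(420,146)],80),("tpb",o2,[(538,474),(605,457),(626,530),(560,549)],80),("shelf",o2,[(163,176),(253,162),(315,521),(225,536)],15),("cone",o1,[(470,222),(500,240),(447,318),(420,300)],16)]:
    q=g(o,c,z); e=q[0]+q[1]-q[2]-q[3]; l=q[0]+q[3]-q[1]-q[2]
    print(n,q.mean(0).round(1),"yaw",np.arctan2(e[1],e[0]).round(3),"size",np.linalg.norm(e)/2,np.linalg.norm(l)/2)
print("bores",g(o1,(444,94),80),g(o2,(582,502),80),"beaker",g(o3,(98,320),75),"dish",g(o3,(450,305),75))
```

```text
patches [[633.7 189.8]
 [473.9 184.6]] mid [553.8 187.2] len 159.8964352220764 yaw 0.03266305227864258
slab [[722.1 272.5]
 [727.  109.3]
 [383.6  99.1]
 [379.5 262.7]] [553.  185.9]
0.029225606904703647 343.1883116106668
tpa [ 6.786e+02 -3.000e-01] yaw 0.208 size 50.697269646501034 43.9696096929272
tpb [ 419.4 -390. ] yaw 0.247 size 47.24113430209772 42.77453350116549
shelf [ 522.8 -188.8] yaw 0.144 size 238.616214685646 59.680961923162066
cone [577.1  -6.9] yaw -0.599 size 61.41880156160343 22.127416652820617
bores [[6.81775215e+02 2.46749066e-01]] [[ 419.70900512 -389.85425063]] beaker [[547.3616019  406.72004953]] dish [[552.77585762 186.45052479]]
```

```bash
python3 -m crank '[{"grip":8.5,"x":51.8,"y":-55.1,"az":0.49},{"grip":8.5,"x":51.8,"y":-55.1,"az":0.49},{"grip":8.5,"x":51.8,"y":-55.1,"az":0.49},{"grip":8.5,"x":51.8,"y":-55.1,"az":0.49},{"grip":8.5,"x":51.8,"y":-55.1,"az":0.49},{"grip":8.5,"x":51.8,"y":-55.1,"az":0.49},{"grip":8.5,"x":51.8,"y":-55.1,"az":0.49},{"grip":8.5,"x":51.8,"y":-55.1,"az":0.49},{"grip":8.5,"x":51.8,"y":-55.1,"az":0.49},{"grip":8.5,"x":51.8,"y":-55.1,"az":0.49}]' 60
```

```text
schema error: expected keys grip, x, y, z, ax, ay, az
```

```bash
python3 -m crank '[{"grip":8.5,"x":51.8,"y":-55.1,"z":0,"ax":0,"ay":0,"az":0.49},{"grip":8.5,"x":51.8,"y":-55.1,"z":0,"ax":0,"ay":0,"az":0.49},{"grip":8.5,"x":51.8,"y":-55.1,"z":0,"ax":0,"ay":0,"az":0.49},{"grip":8.5,"x":51.8,"y":-55.1,"z":0,"ax":0,"ay":0,"az":0.49},{"grip":8.5,"x":51.8,"y":-55.1,"z":0,"ax":0,"ay":0,"az":0.49},{"grip":8.5,"x":51.8,"y":-55.1,"z":0,"ax":0,"ay":0,"az":0.49},{"grip":8.5,"x":51.8,"y":-55.1,"z":0,"ax":0,"ay":0,"az":0.49},{"grip":8.5,"x":51.8,"y":-55.1,"z":0,"ax":0,"ay":0,"az":0.49},{"grip":8.5,"x":51.8,"y":-55.1,"z":0,"ax":0,"ay":0,"az":0.49},{"grip":8.5,"x":51.8,"y":-55.1,"z":0,"ax":0,"ay":0,"az":0.49}]' 60
```

```text
time_s: 1.5
ee_pos: [586.4, 100.5, 248.3]
ee_rot: [-0.159, 1.565, 0.16]
wrist_force: [0.2, 0.4, -1.5]
grip_width: 0.994
```

```bash
python3 -m crank '[{"grip":8.5,"x":9.1,"y":-9.6,"z":0,"ax":0,"ay":0,"az":0},{"grip":8.5,"x":9.1,"y":-9.6,"z":0,"ax":0,"ay":0,"az":0},{"grip":8.5,"x":9.1,"y":-9.6,"z":0,"ax":0,"ay":0,"az":0},{"grip":8.5,"x":9.1,"y":-9.6,"z":0,"ax":0,"ay":0,"az":0},{"grip":8.5,"x":9.1,"y":-9.6,"z":0,"ax":0,"ay":0,"az":0}]'
python3 - <<'E'
from h import *
f,K,T=cam("wrist"); save("w1",f)
o=observe();print(o["ee_pos"],R.from_rotvec(o["ee_rot"]).as_matrix().round(3))
print(proj(K,T,[[681,0,80],[577,-7,16]])*800/512)
E
```

```text
time_s: 2.12
ee_pos: [675.0, 7.5, 248.2]
ee_rot: [-0.16, 1.566, 0.161]
wrist_force: [-0.2, -0.1, 0.3]
grip_width: 0.998
[675.06248694   7.67096884 248.46797349] [[-0.001 -0.203  0.979]
 [ 0.     0.979  0.203]
 [-1.     0.001 -0.001]]
[[379.97220391 283.41079759]
 [403.97253168  97.12787992]]
```

View pics/w1.png

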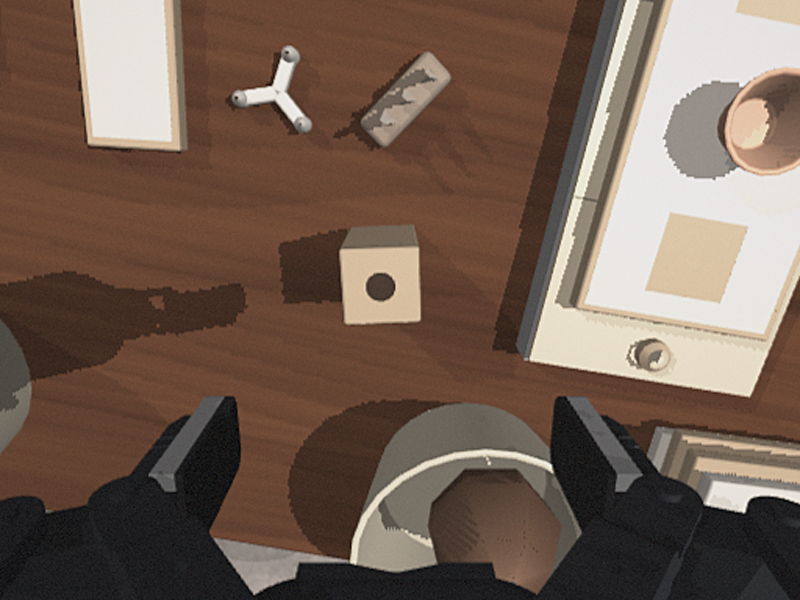

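```bash
python3 -m crank '[{"grip":8.5,"x":0.7,"y":-0.75,"z":-5,"ax":0,"ay":0,"az":0},{"grip":8.5,"x":0.7,"y":-0.75,"z":-11,"ax":0,"ay":0,"az":0},{"grip":8.5,"x":0.7,"y":-0.75,"z":-15,"ax":0,"ay":0,"az":0},{"grip":8.5,"x":0.7,"y":-0.75,"z":-18.6,"ax":0,"ay":0,"az":0},{"grip":8.5,"x":0.7,"y":-0.75,"z":-18.6,"ax":0,"ay":0,"az":0},{"grip":3.5,"x":0.7,"y":-0.75,"z":-18.6,"ax":0,"ay":0,"az":0},{"grip":3.5,"x":0.7,"y":-0.75,"z":-18.6,"ax":0,"ay":0,"az":0},{"grip":3.5,"x":0.7,"y":-0.75,"z":-18.6,"ax":0,"ay":0,"az":0},{"grip":3.5,"x":0.7,"y":-0.75,"z":-18.6,"ax":0,"ay":0,"az":0},{"grip":3.5,"x":0.7,"y":-0.75,"z":-18.6,"ax":0,"ay":0,"az":0}]' 60
```

```text
time_s: 3.42
ee_pos: [684.7, -0.8, 65.1]
ee_rot: [-0.159, 1.561, 0.159]
wrist_force: [-0.7, 2.7, 7.3]
grip_width: 0.52
```

```bash
python3 -m crank '[{"grip":3.5,"x":0,"y":0,"z":3,"ax":0,"ay":0,"az":0},{"grip":3.5,"x":0,"y":0,"z":8,"ax":0,"ay":0,"az":0},{"grip":3.5,"x":0,"y":0,"z":13,"ax":0,"ay":0,"az":0},{"grip":3.5,"x":-2,"y":5,"z":13,"ax":0,"ay":0,"az":-0.05},{"grip":3.5,"x":-4,"y":10,"z":13,"ax":0,"ay":0,"az":-0.1},{"grip":3.5,"x":-5,"y":15,"z":13,"ax":0,"ay":0,"az":-0.15},{"grip":3.5,"x":-5,"y":19,"z":13,"ax":0,"ay":0,"az":-0.17},{"grip":3.5,"x":-5,"y":19,"z":13,"ax":0,"ay":0,"az":-0.17},{"grip":3.5,"x":-5,"y":19,"z":13,"ax":0,"ay":0,"az":-0.17},{"grip":3.5,"x":-5,"y":19,"z":13,"ax":0,"ay":0,"az":-0.17}]'
python3 - <<'E'
from h import *
f,K,T=cam("wrist"); save("w2",f)
o=observe();print(o["ee_pos"],R.from_rotvec(o["ee_rot"]).as_matrix().round(3))
print(proj(K,T,[[633.5,189.3,47],[473.5,184.3,47],o["ee_pos"]+[0,0,18]])*800/512)
E
```

```text
time_s: 4.68
ee_pos: [633.2, 187.4, 192.3]
ee_rot: [-0.026, 1.571, 0.025]
wrist_force: [1.0, 0.1, -3.2]
grip_width: 0.519
[633.29264327 187.37401583 192.31495456] [[-0.    -0.032  0.999]
 [-0.     0.999  0.032]
 [-1.    -0.    -0.   ]]
[[399.1092992  287.08616053]
 [400.05032242 -66.02796308]
 [395.67176099 473.0938473 ]]
```

View pics/w2.png

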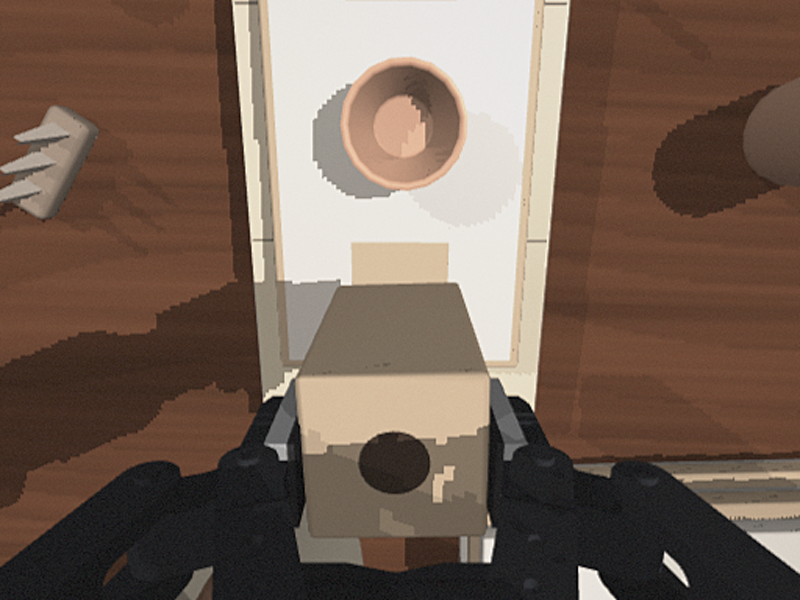

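```bash
cat >> h.py <<'E'
from scipy.optimize import least_squares
def fitbox(K,T,pts3,pix,x0):
    "pts3 local (yaw included in x0[3]); returns pos,yaw"
    pts3=np.array(pts3,float); pix=np.array(pix,float)
    def f(p):
        q=R.from_rotvec([0,0,p[3]]).apply(pts3)+p[:3]
        return (proj(K,T,q)-pix).ravel()
    r=least_squares(f,x0); return r.x, np.abs(r.fun).max()
E
python3 - <<'E'
from h import *
f,K,T=cam("wrist");o=observe()
s=512/800; p=np.array([(297,375),(489,375),(343,284),(460,284),(395,462)])*s
# image up = -x (toward base); image left = -y?
print(proj(K,T,o["ee_pos"]+[[0,20,0],[0,-20,0]])/s)
loc=[(-22.5,-22.5,80),(-22.5,22.5,80),(-22.5,-22.5,0),(-22.5,22.5,0),(0,0,80)]
print(o["ee_pos"],fitbox(K,T,loc,p,[633,188,130,.03]))
E
```

```text
[[471.14519291 434.61858606]
 [320.71167163 430.42660788]]
[633.34802852 187.4295185  192.29874194] (array([6.33768102e+02, 1.87368531e+02, 1.24248913e+02, 2.76700212e-02]), np.float64(4.643150319893238))
```

```bash
python3 -m crank '[{"grip":3.5,"x":0,"y":0.2,"z":-3,"ax":0,"ay":0,"az":0},{"grip":3.5,"x":0,"y":0.2,"z":-6,"ax":0,"ay":0,"az":0},{"grip":3.5,"x":0,"y":0.2,"z":-7.2,"ax":0,"ay":0,"az":0},{"grip":3.5,"x":0,"y":0.2,"z":-7.6,"ax":0,"ay":0,"az":0},{"grip":3.5,"x":0,"y":0.2,"z":-7.8,"ax":0,"ay":0,"az":0},{"grip":3.5,"x":0,"y":0.2,"z":-7.8,"ax":0,"ay":0,"az":0}]'
python3 - <<'E'
from h import *
f,K,T=cam("wrist"); save("w3",f)
o=observe();print(o["ee_pos"])
E
```

```text
time_s: 5.52
ee_pos: [633.9, 190.8, 115.3]
ee_rot: [-0.026, 1.569, 0.026]
wrist_force: [-0.6, -0.0, -3.6]
grip_width: 0.521
[633.89484368 190.87190984 115.35116421]
```

View pics/w3.png

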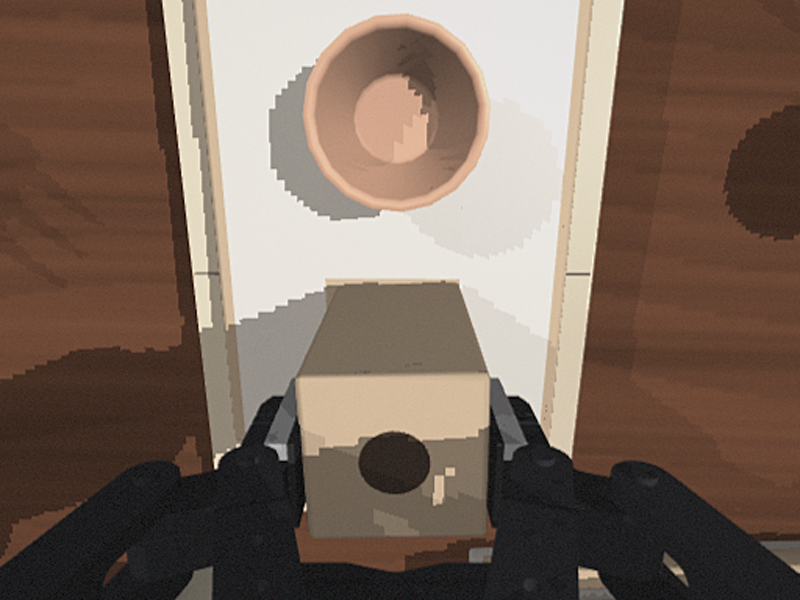

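```bash
python3 -m crank '[{"grip":3.5,"x":0,"y":-0.15,"z":-0.15,"ax":0,"ay":0,"az":0},{"grip":3.5,"x":0,"y":-0.15,"z":-0.25,"ax":0,"ay":0,"az":0},{"grip":3.5,"x":0,"y":-0.15,"z":-0.3,"ax":0,"ay":0,"az":0},{"grip":3.5,"x":0,"y":-0.15,"z":-0.3,"ax":0,"ay":0,"az":0}]'
```

```text
time_s: 6.08
ee_pos: [633.4, 189.2, 112.2]
ee_rot: [-0.026, 1.57, 0.026]
wrist_force: [-2.1, -0.8, 3.9]
grip_width: 0.521
```

```bash
python3 -m crank '[{"grip":5.5,"x":0,"y":0,"z":0,"ax":0,"ay":0,"az":0},{"grip":8.0,"x":0,"y":0,"z":0,"ax":0,"ay":0,"az":0},{"grip":8.0,"x":0,"y":0,"z":0,"ax":0,"ay":0,"az":0},{"grip":8.0,"x":0,"y":0,"z":0,"ax":0,"ay":0,"az":0},{"grip":8.5,"x":0,"y":0,"z":5,"ax":0,"ay":0,"az":0},{"grip":8.5,"x":0,"y":0,"z":10,"ax":0,"ay":0,"az":0},{"grip":8.5,"x":0,"y":0,"z":13,"ax":0,"ay":0,"az":0},{"grip":8.5,"x":0,"y":0,"z":13,"ax":0,"ay":0,"az":0}]'
python3 - <<'E'
from h import *
f,K,T=cam("wrist"); save("w4",f)
o=observe();print(o["ee_pos"],o["ee_rot"],o["qpos"])
print(proj(K,T,[[633.5,189.3,127]])*800/512)
E
```

```text
time_s: 7.08
ee_pos: [635.1, 189.7, 244.8]
ee_rot: [-0.025, 1.564, 0.027]
wrist_force: [-0.1, -0.1, -1.1]
grip_width: 0.995
[633.74538886 189.34147611 242.45157546] [-0.02561325  1.5680166   0.0265055 ] [ 2.26474147e-01  4.29792411e-01  1.32416402e+00  9.54284484e-06
  1.38495297e+00 -1.37751594e+00]
[[394.38429545 297.01525143]]
```

View pics/w4.png

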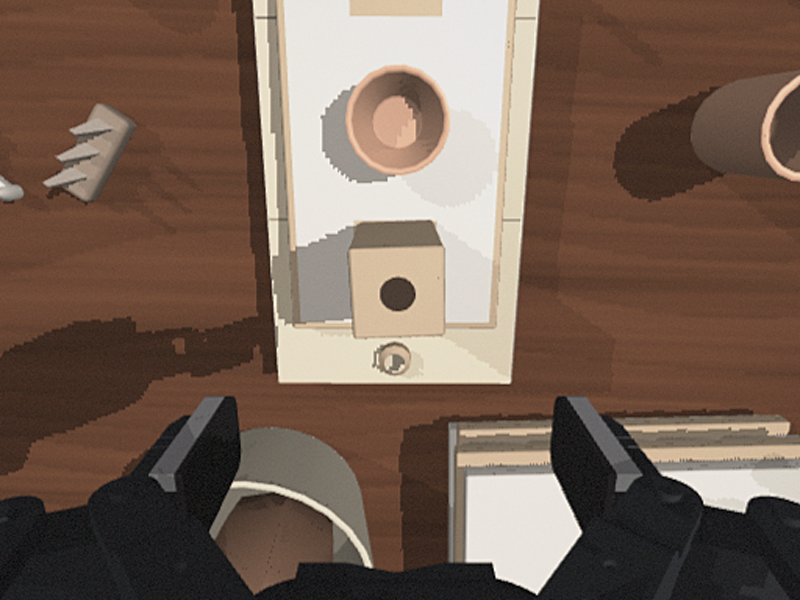

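```bash
python3 -m crank '[{"grip":8.5,"x":-21.4,"y":-57.9,"z":0,"ax":0,"ay":0,"az":0.216},{"grip":8.5,"x":-21.4,"y":-57.9,"z":0,"ax":0,"ay":0,"az":0.216},{"grip":8.5,"x":-21.4,"y":-57.9,"z":0,"ax":0,"ay":0,"az":0.216},{"grip":8.5,"x":-21.4,"y":-57.9,"z":0,"ax":0,"ay":0,"az":0.216},{"grip":8.5,"x":-21.4,"y":-57.9,"z":0,"ax":0,"ay":0,"az":0.216},{"grip":8.5,"x":-21.4,"y":-57.9,"z":0,"ax":0,"ay":0,"az":0.216},{"grip":8.5,"x":-21.4,"y":-57.9,"z":0,"ax":0,"ay":0,"az":0.216},{"grip":8.5,"x":-21.4,"y":-57.9,"z":0,"ax":0,"ay":0,"az":0.216},{"grip":8.5,"x":-21.4,"y":-57.9,"z":0,"ax":0,"ay":0,"az":0.216},{"grip":8.5,"x":-21.4,"y":-57.9,"z":0,"ax":0,"ay":0,"az":0.216}]'
python3 -m crank '[{"grip":8.5,"x":0,"y":0,"z":0,"ax":0,"ay":0,"az":0},{"grip":8.5,"x":0,"y":0,"z":0,"ax":0,"ay":0,"az":0}]'
python3 - <<'E'
from h import *
f,K,T=cam("wrist"); save("w5",f)
o=observe();print(o["ee_pos"],R.from_rotvec(o["ee_rot"]).as_matrix().round(3))
print(proj(K,T,[[419.6,-390,80]])*800/512)
E
```

```text
time_s: 8.38
ee_pos: [417.3, -391.0, 239.1]
ee_rot: [-0.193, 1.564, 0.197]
wrist_force: [1.2, -0.5, 0.2]
grip_width: 0.994
time_s: 8.62
ee_pos: [418.4, -388.8, 239.5]
ee_rot: [-0.192, 1.564, 0.198]
wrist_force: [-0.2, 0.5, -0.7]
grip_width: 0.994
[ 418.80292854 -388.24808313  239.86181414] [[-0.002 -0.247  0.969]
 [ 0.003  0.969  0.247]
 [-1.     0.003 -0.001]]
[[391.38271849 281.57285223]]
```

View pics/w5.png

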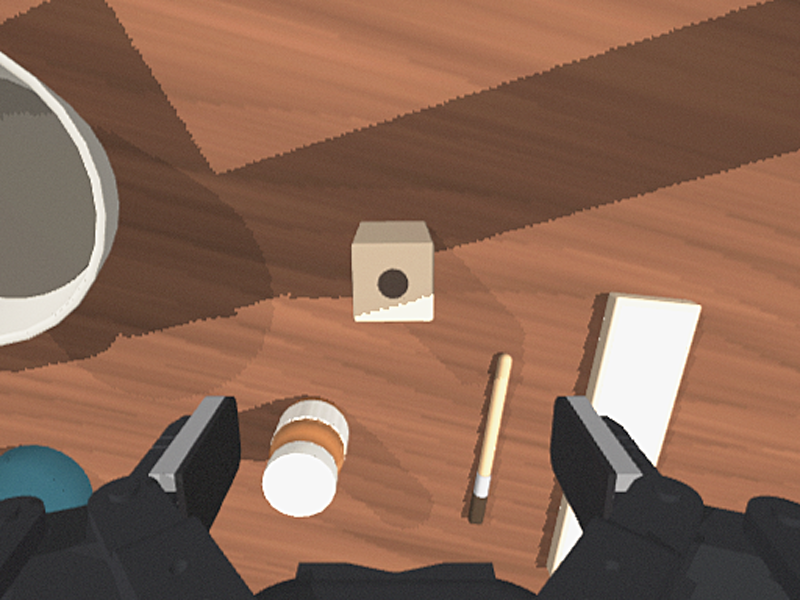

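```bash
python3 -m crank '[{"grip":8.5,"x":0.1,"y":-0.15,"z":-5,"ax":0,"ay":0,"az":0},{"grip":8.5,"x":0.1,"y":-0.15,"z":-11,"ax":0,"ay":0,"az":0},{"grip":8.5,"x":0.1,"y":-0.15,"z":-15,"ax":0,"ay":0,"az":0},{"grip":8.5,"x":0.1,"y":-0.15,"z":-17.7,"ax":0,"ay":0,"az":0},{"grip":8.5,"x":0.1,"y":-0.15,"z":-17.7,"ax":0,"ay":0,"az":0},{"grip":3.5,"x":0.1,"y":-0.15,"z":-17.7,"ax":0,"ay":0,"az":0},{"grip":3.5,"x":0.1,"y":-0.15,"z":-17.7,"ax":0,"ay":0,"az":0},{"grip":3.5,"x":0.1,"y":-0.15,"z":-17.7,"ax":0,"ay":0,"az":0},{"grip":3.5,"x":0.1,"y":-0.15,"z":-17.7,"ax":0,"ay":0,"az":0},{"grip":3.5,"x":0.1,"y":-0.15,"z":-17.7,"ax":0,"ay":0,"az":0}]' 60
```

```text
time_s: 9.93
ee_pos: [421.0, -391.5, 66.1]
ee_rot: [-0.196, 1.56, 0.194]
wrist_force: [0.5, 2.4, 6.6]
grip_width: 0.521
```

```bash
python3 -m crank '[{"grip":3.5,"x":0,"y":0,"z":4,"ax":0,"ay":0,"az":0},{"grip":3.5,"x":0,"y":0,"z":10,"ax":0,"ay":0,"az":0},{"grip":3.5,"x":0,"y":0,"z":16,"ax":0,"ay":0,"az":0},{"grip":3.5,"x":0,"y":0,"z":18,"ax":0,"ay":0,"az":0},{"grip":3.5,"x":2,"y":5,"z":18,"ax":0,"ay":0,"az":-0.05},{"grip":3.5,"x":4,"y":10,"z":18,"ax":0,"ay":0,"az":-0.1},{"grip":3.5,"x":6,"y":15,"z":18,"ax":0,"ay":0,"az":-0.15},{"grip":3.5,"x":7,"y":20,"z":18,"ax":0,"ay":0,"az":-0.2},{"grip":3.5,"x":7,"y":25,"z":18,"ax":0,"ay":0,"az":-0.216},{"grip":3.5,"x":7,"y":30,"z":18,"ax":0,"ay":0,"az":-0.216}]'
python3 -m crank '[{"grip":3.5,"x":0,"y":5,"z":0,"ax":0,"ay":0,"az":0},{"grip":3.5,"x":0,"y":10,"z":0,"ax":0,"ay":0,"az":0},{"grip":3.5,"x":0,"y":15,"z":0,"ax":0,"ay":0,"az":0},{"grip":3.5,"x":0,"y":20,"z":0,"ax":0,"ay":0,"az":0},{"grip":3.5,"x":-1,"y":24,"z":0,"ax":0,"ay":0,"az":0},{"grip":3.5,"x":-1.8,"y":27.5,"z":0,"ax":0,"ay":0,"az":0},{"grip":3.5,"x":-1.8,"y":27.5,"z":0,"ax":0,"ay":0,"az":0},{"grip":3.5,"x":-1.8,"y":27.5,"z":0,"ax":0,"ay":0,"az":0},{"grip":3.5,"x":-1.8,"y":27.5,"z":0,"ax":0,"ay":0,"az":0}]'
python3 - <<'E'
from h import *
f,K,T=cam("wrist"); save("w6",f)
o=observe();print(o["ee_pos"],R.from_rotvec(o["ee_rot"]).as_matrix().round(3))
print(proj(K,T,[[473.5,184.3,47]])*800/512)
E
```

```text
time_s: 11.18
ee_pos: [489.9, -89.8, 244.6]
ee_rot: [-0.026, 1.57, 0.026]
wrist_force: [1.1, -0.2, -1.5]
grip_width: 0.52
time_s: 12.3
ee_pos: [472.4, 182.7, 244.4]
ee_rot: [-0.025, 1.57, 0.025]
wrist_force: [0.4, -0.1, -1.5]
grip_width: 0.516
[472.41126721 182.69536615 244.367454  ] [[ 0.    -0.032  0.999]
 [-0.     0.999  0.032]
 [-1.    -0.     0.   ]]
[[397.91135496 265.68963151]]
```

View pics/w6.png

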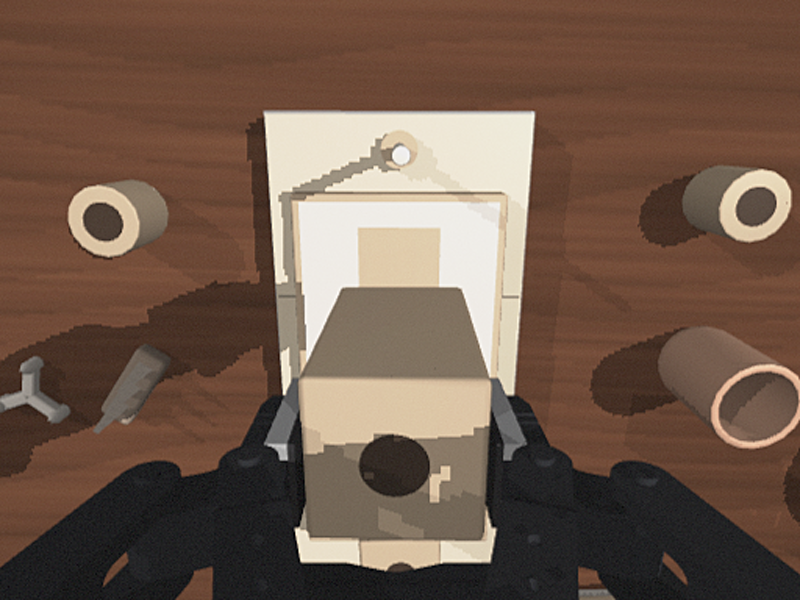

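```bash
python3 -m crank '[{"grip":3.5,"x":0.1,"y":0.15,"z":-4,"ax":0,"ay":0,"az":0},{"grip":3.5,"x":0.1,"y":0.15,"z":-8,"ax":0,"ay":0,"az":0},{"grip":3.5,"x":0.1,"y":0.15,"z":-11,"ax":0,"ay":0,"az":0},{"grip":3.5,"x":0.1,"y":0.15,"z":-12.5,"ax":0,"ay":0,"az":0},{"grip":3.5,"x":0.1,"y":0.15,"z":-12.8,"ax":0,"ay":0,"az":0},{"grip":3.5,"x":0.1,"y":0.15,"z":-12.8,"ax":0,"ay":0,"az":0}]' 
python3 -m crank '[{"grip":3.5,"x":0,"y":0,"z":-0.15,"ax":0,"ay":0,"az":0},{"grip":3.5,"x":0,"y":0,"z":-0.25,"ax":0,"ay":0,"az":0},{"grip":3.5,"x":0,"y":0,"z":-0.25,"ax":0,"ay":0,"az":0}]'
python3 - <<'E'
from h import *
f,K,T=cam("wrist"); save("w7",f)
o=observe();print(o["ee_pos"],o["wrist_force"])
E
```

```text
time_s: 13.1
ee_pos: [474.1, 185.2, 117.1]
ee_rot: [-0.025, 1.569, 0.026]
wrist_force: [-0.3, -0.4, -2.2]
grip_width: 0.52
time_s: 13.48
ee_pos: [473.3, 185.3, 114.2]
ee_rot: [-0.026, 1.57, 0.026]
wrist_force: [-0.6, -0.0, -2.2]
grip_width: 0.516
[473.27595503 185.29728747 114.0996205 ] [-1.49048435  0.15882529 -2.5573851 ]
```

View pics/w7.png

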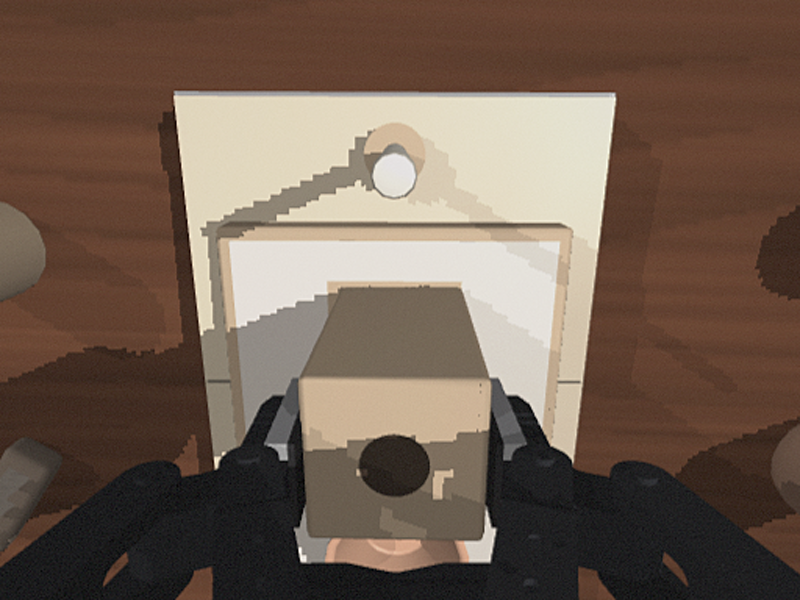

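```bash
python3 -m crank '[{"grip":3.5,"x":0,"y":-0.15,"z":-0.1,"ax":0,"ay":0,"az":0},{"grip":3.5,"x":0,"y":-0.15,"z":-0.15,"ax":0,"ay":0,"az":0},{"grip":3.5,"x":0,"y":-0.15,"z":-0.15,"ax":0,"ay":0,"az":0}]'
```

```text
time_s: 13.9
ee_pos: [473.5, 184.1, 113.1]
ee_rot: [-0.025, 1.57, 0.027]
wrist_force: [-2.7, 1.2, 4.5]
grip_width: 0.517
```

Contact. Release and lift.

```bash
python3 -m crank '[{"grip":5.5,"x":0,"y":0,"z":0,"ax":0,"ay":0,"az":0},{"grip":8.0,"x":0,"y":0,"z":0,"ax":0,"ay":0,"az":0},{"grip":8.0,"x":0,"y":0,"z":0,"ax":0,"ay":0,"az":0},{"grip":8.0,"x":0,"y":0,"z":0,"ax":0,"ay":0,"az":0},{"grip":8.5,"x":0,"y":0,"z":5,"ax":0,"ay":0,"az":0},{"grip":8.5,"x":0,"y":0,"z":10,"ax":0,"ay":0,"az":0},{"grip":8.5,"x":0,"y":0,"z":13,"ax":0,"ay":0,"az":0},{"grip":8.5,"x":0,"y":0,"z":13,"ax":0,"ay":0,"az":0}]'
python3 - <<'E'
from h import *
f,K,T=cam("wrist"); save("w8",f)
print(observe()["ee_pos"],proj(K,T,[[473.5,184.3,127]])*800/512)
f,K,T=cam("top"); save("top8",f,(160,125,300,245))
o=np.array([160,125]);print([(proj(K,T,[p])-o)*5+2 for p in [[473.5,184.3,127],[633.5,189.3,127]]])
E
```

```text
time_s: 14.9
ee_pos: [475.0, 184.2, 245.1]
ee_rot: [-0.025, 1.564, 0.027]
wrist_force: [-0.7, 0.2, -0.7]
grip_width: 0.993
[473.72932091 183.84779972 243.23228291] [[395.2524231  297.16809275]]
[array([[140.35848942, 430.28577582]]), array([[130.25024913, 164.63545365]])]
```

View pics/w8.png

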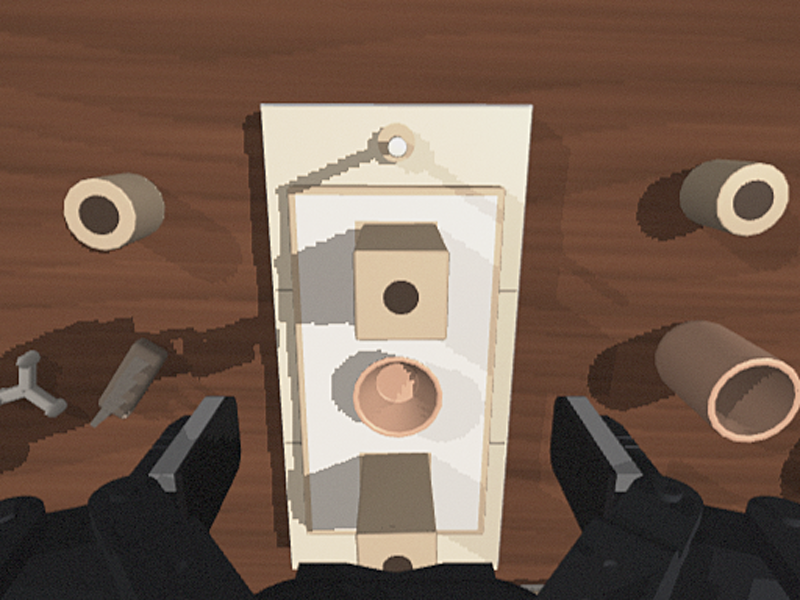

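View pics/top8.png

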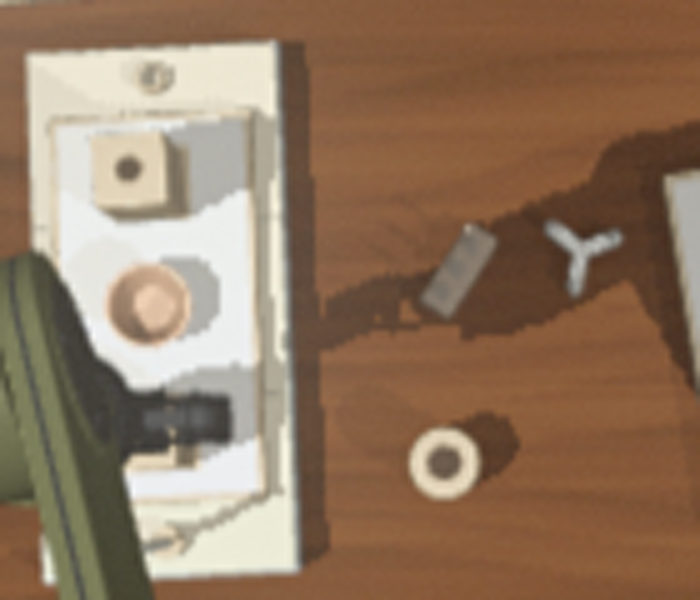

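```bash
python3 -m crank '[{"grip":8.5,"x":4.9,"y":-37.2,"z":0,"ax":0,"ay":0,"az":0.113},{"grip":8.5,"x":4.9,"y":-37.2,"z":0,"ax":0,"ay":0,"az":0.113},{"grip":8.5,"x":4.9,"y":-37.2,"z":0,"ax":0,"ay":0,"az":0.113},{"grip":8.5,"x":4.9,"y":-37.2,"z":0,"ax":0,"ay":0,"az":0.113},{"grip":8.5,"x":4.9,"y":-37.2,"z":0,"ax":0,"ay":0,"az":0.113},{"grip":8.5,"x":4.9,"y":-37.2,"z":0,"ax":0,"ay":0,"az":0.113},{"grip":8.5,"x":4.9,"y":-37.2,"z":0,"ax":0,"ay":0,"az":0.113},{"grip":8.5,"x":4.9,"y":-37.2,"z":0,"ax":0,"ay":0,"az":0.113},{"grip":8.5,"x":4.9,"y":-37.2,"z":0,"ax":0,"ay":0,"az":0.113}]'
python3 - <<'E'
from h import *
f,K,T=cam("wrist"); save("w9",f)
o=observe();print(o["ee_pos"],R.from_rotvec(o["ee_rot"]).as_matrix().round(3))
c,s=np.cos(.144),np.sin(.144)
P=[[522.8+a*c-b*s,-188.8+a*s+b*c,15] for a,b in [(-120,-30),(-120,30),(120,30),(120,-30),(0,0)]]
print(proj(K,T,P)*800/512)
E
```

```text
time_s: 16.12
ee_pos: [521.4, -186.6, 241.4]
ee_rot: [-0.115, 1.57, 0.117]
wrist_force: [0.1, 0.6, -0.1]
grip_width: 0.996
[ 521.6977489  -186.59449175  241.74298952] [[-0.001 -0.148  0.989]
 [ 0.001  0.989  0.148]
 [-1.     0.001 -0.001]]
[[341.71086607  61.09991389]
 [441.0622814   61.45812605]
 [431.83448537 416.63115872]
 [350.11813943 416.46543917]
 [391.17047658 256.21454677]]
```

View pics/w9.png

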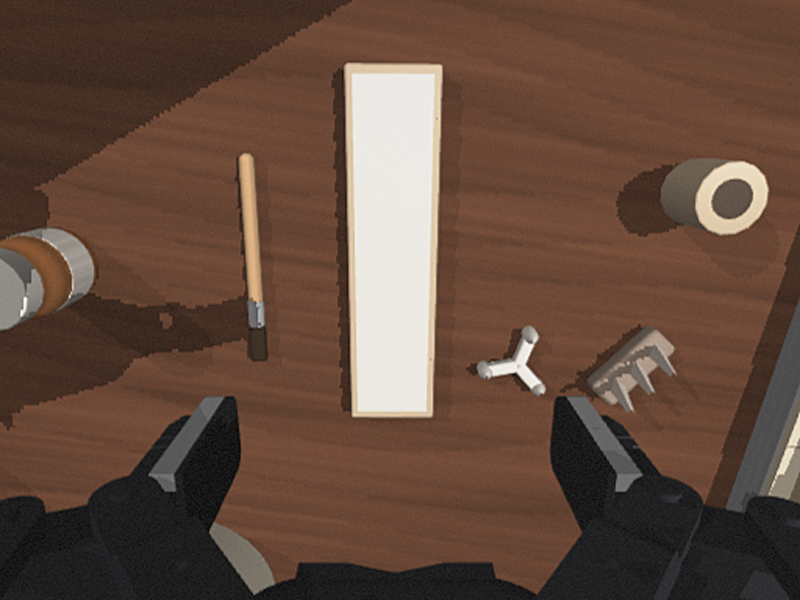

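```bash
python3 -m crank '[{"grip":8.5,"x":0.2,"y":-0.15,"z":-6,"ax":0,"ay":0,"az":0},{"grip":8.5,"x":0.2,"y":-0.15,"z":-12,"ax":0,"ay":0,"az":0},{"grip":8.5,"x":0.2,"y":-0.15,"z":-17,"ax":0,"ay":0,"az":0},{"grip":8.5,"x":0.2,"y":-0.15,"z":-20.2,"ax":0,"ay":0,"az":0},{"grip":8.5,"x":0.2,"y":-0.15,"z":-20.2,"ax":0,"ay":0,"az":0},{"grip":8.5,"x":0.2,"y":-0.15,"z":-20.2,"ax":0,"ay":0,"az":0}]'
python3 - <<'E'
from h import *
f,K,T=cam("wrist"); save("w10",f)
print(observe()["ee_pos"])
E
```

```text
time_s: 16.92
ee_pos: [525.3, -189.4, 41.5]
ee_rot: [-0.116, 1.566, 0.115]
wrist_force: [0.2, -0.1, -0.5]
grip_width: 1.0
[ 525.66956619 -189.73311537   42.01349459]
```

View pics/w10.png

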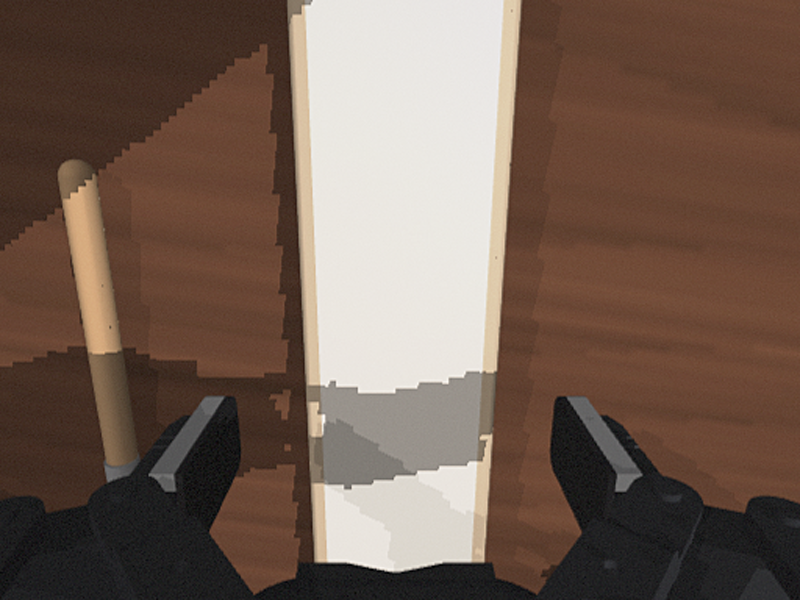

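```bash
python3 -m crank '[{"grip":8.5,"x":-0.1,"y":0.2,"z":-1.2,"ax":0,"ay":0,"az":0},{"grip":8.5,"x":-0.1,"y":0.2,"z":-1.7,"ax":0,"ay":0,"az":0},{"grip":8.5,"x":-0.1,"y":0.2,"z":-2.2,"ax":0,"ay":0,"az":0},{"grip":8.5,"x":-0.1,"y":0.2,"z":-2.2,"ax":0,"ay":0,"az":0}]'
```

```text
time_s: 17.48
ee_pos: [522.9, -187.7, 17.9]
ee_rot: [-0.114, 1.568, 0.115]
wrist_force: [-0.9, 0.1, 0.4]
grip_width: 0.998
```

```bash
python3 -m crank '[{"grip":8.5,"x":0,"y":0,"z":-0.4,"ax":0,"ay":0,"az":0},{"grip":8.5,"x":0,"y":0,"z":-0.4,"ax":0,"ay":0,"az":0},{"grip":6.4,"x":0,"y":0,"z":-0.4,"ax":0,"ay":0,"az":0},{"grip":6.4,"x":0,"y":0,"z":-0.4,"ax":0,"ay":0,"az":0},{"grip":6.4,"x":0,"y":0,"z":-0.4,"ax":0,"ay":0,"az":0}]'
```

```text
time_s: 18.1
ee_pos: [523.3, -187.8, 14.4]
ee_rot: [-0.115, 1.568, 0.115]
wrist_force: [-0.3, 0.8, -1.0]
grip_width: 0.755
```

```bash
python3 -m crank '[{"grip":5.0,"x":0,"y":0,"z":0,"ax":0,"ay":0,"az":0},{"grip":5.0,"x":0,"y":0,"z":0,"ax":0,"ay":0,"az":0},{"grip":5.0,"x":0,"y":0,"z":0,"ax":0,"ay":0,"az":0},{"grip":5.0,"x":0,"y":0,"z":0,"ax":0,"ay":0,"az":0}]' 90
python3 - <<'E'
from h import *
f,K,T=cam("wrist"); save("w11",f)
E
```

```text
time_s: 18.6
ee_pos: [523.3, -187.9, 15.2]
ee_rot: [-0.115, 1.567, 0.114]
wrist_force: [-1.2, 0.2, 6.8]
grip_width: 0.679
```

View pics/w11.png

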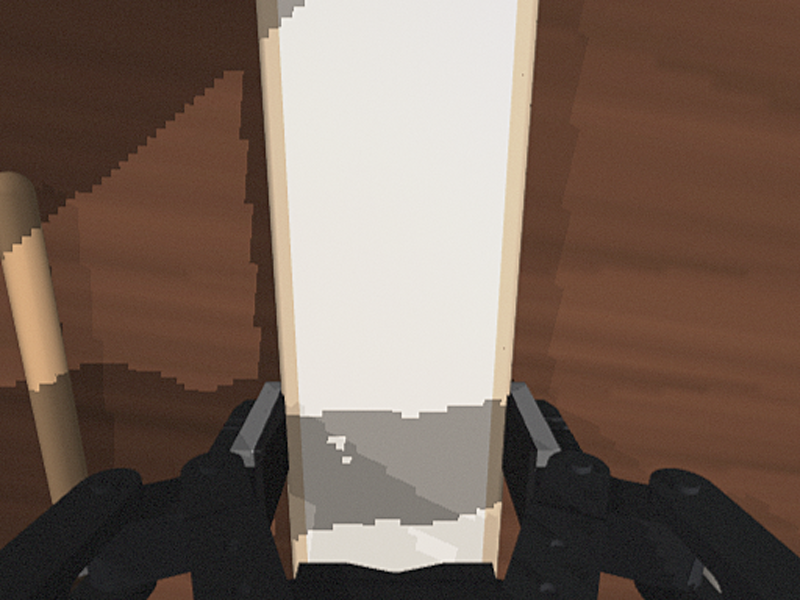

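```bash
python3 -m crank '[{"grip":5.0,"x":0,"y":0,"z":0.5,"ax":0,"ay":0,"az":0},{"grip":5.0,"x":0,"y":0,"z":1.5,"ax":0,"ay":0,"az":0},{"grip":5.0,"x":0,"y":0,"z":3,"ax":0,"ay":0,"az":0},{"grip":5.0,"x":0,"y":0,"z":3,"ax":0,"ay":0,"az":0}]'
python3 - <<'E'
from h import *
f,K,T=cam("wrist"); save("w12",f)
f,K,T=cam("scene"); save("s12",f,(150,130,300,240))
E
```

```text
time_s: 19.15
ee_pos: [524.4, -188.3, 45.9]
ee_rot: [-0.116, 1.565, 0.114]
wrist_force: [-0.0, 0.2, -5.8]
grip_width: 0.674
```

View pics/w12.png

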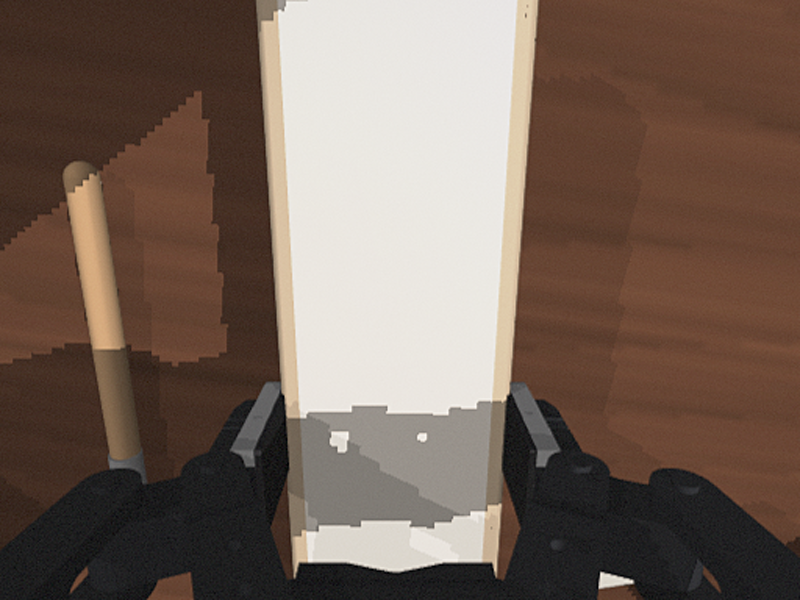

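View pics/s12.png

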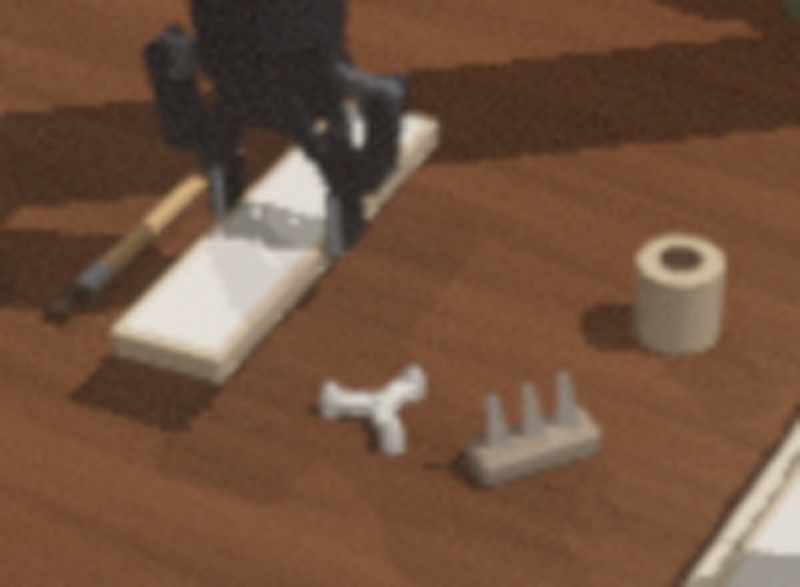

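```bash
python3 -m crank '[{"grip":5.0,"x":0,"y":0,"z":4,"ax":0,"ay":0,"az":0},{"grip":5.0,"x":0,"y":0,"z":9,"ax":0,"ay":0,"az":0},{"grip":5.0,"x":0,"y":0,"z":14,"ax":0,"ay":0,"az":0},{"grip":5.0,"x":0,"y":0,"z":17,"ax":0,"ay":0,"az":-0.03},{"grip":5.0,"x":1,"y":3,"z":18,"ax":0,"ay":0,"az":-0.07},{"grip":5.0,"x":2,"y":8,"z":18,"ax":0,"ay":0,"az":-0.113},{"grip":5.0,"x":3,"y":13,"z":18,"ax":0,"ay":0,"az":-0.113},{"grip":5.0,"x":3,"y":18,"z":18,"ax":0,"ay":0,"az":-0.113},{"grip":5.0,"x":3,"y":23,"z":18,"ax":0,"ay":0,"az":-0.113},{"grip":5.0,"x":3,"y":28,"z":18,"ax":0,"ay":0,"az":-0.113}]' 
python3 -m crank '[{"grip":5.0,"x":0,"y":3,"z":0,"ax":0,"ay":0,"az":0},{"grip":5.0,"x":0,"y":6,"z":0,"ax":0,"ay":0,"az":0},{"grip":5.0,"x":0,"y":8.5,"z":0,"ax":0,"ay":0,"az":0},{"grip":5.0,"x":0,"y":9.5,"z":0,"ax":0,"ay":0,"az":0},{"grip":5.0,"x":0,"y":9.5,"z":0,"ax":0,"ay":0,"az":0},{"grip":5.0,"x":0,"y":9.5,"z":0,"ax":0,"ay":0,"az":0}]'
python3 - <<'E'
from h import *
f,K,T=cam("wrist"); save("w13",f)
o=observe();print(o["ee_pos"],R.from_rotvec(o["ee_rot"]).as_matrix().round(3))
f,K,T=cam("top"); save("top13",f,(160,125,300,245))
E
```

```text
time_s: 20.5
ee_pos: [552.2, 93.7, 223.5]
ee_rot: [-0.026, 1.572, 0.026]
wrist_force: [0.8, 0.0, -5.2]
grip_width: 0.673
time_s: 21.25
ee_pos: [553.0, 186.2, 224.0]
ee_rot: [-0.026, 1.571, 0.025]
wrist_force: [-0.7, -0.4, -4.3]
grip_width: 0.672
[553.09547157 186.11482474 224.15323757] [[-0.    -0.032  0.999]
 [-0.001  0.999  0.032]
 [-1.    -0.001 -0.   ]]
```

View pics/w13.png

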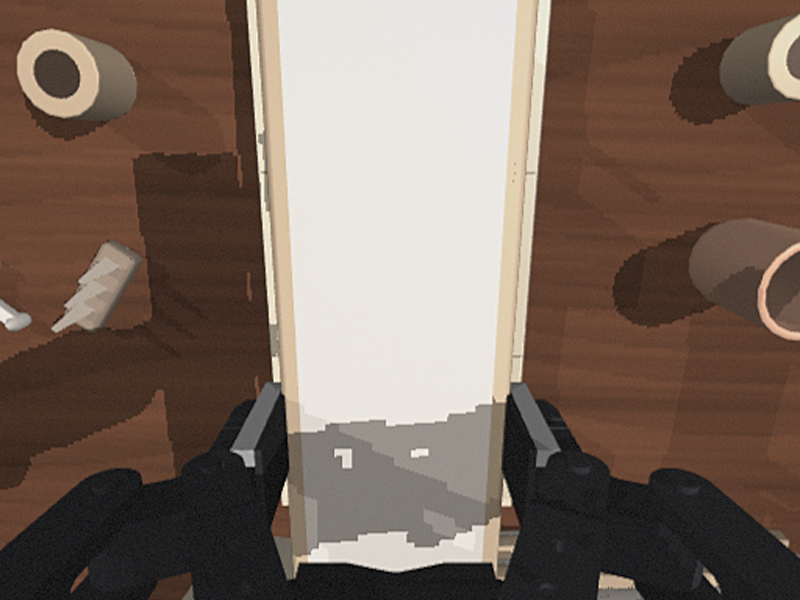

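View pics/top13.png

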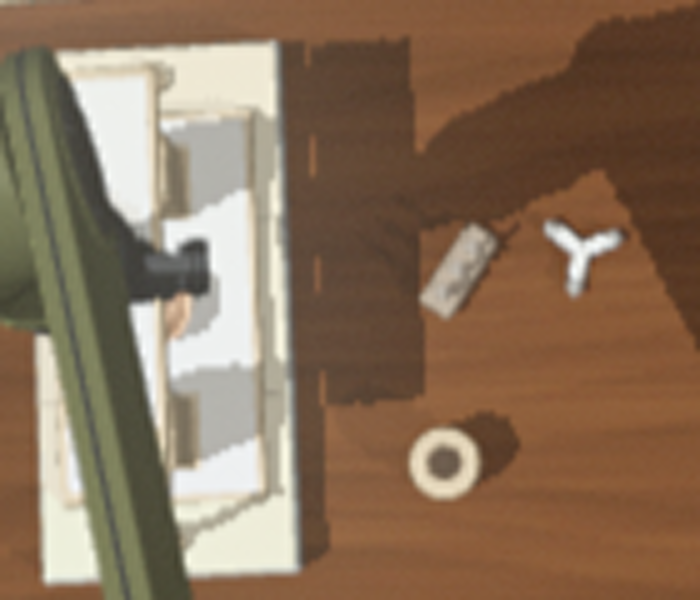

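```bash
python3 -m crank '[{"grip":5.0,"x":0,"y":0.1,"z":-3,"ax":0,"ay":0,"az":0},{"grip":5.0,"x":0,"y":0.1,"z":-5.5,"ax":0,"ay":0,"az":0},{"grip":5.0,"x":0,"y":0.1,"z":-7,"ax":0,"ay":0,"az":0},{"grip":5.0,"x":0,"y":0.1,"z":-7.6,"ax":0,"ay":0,"az":0},{"grip":5.0,"x":0,"y":0.1,"z":-7.6,"ax":0,"ay":0,"az":0},{"grip":5.0,"x":0,"y":0.1,"z":-7.6,"ax":0,"ay":0,"az":0}]' 
python3 -m crank '[{"grip":5.0,"x":0,"y":0,"z":-0.1,"ax":0,"ay":0,"az":0},{"grip":5.0,"x":0,"y":0,"z":-0.2,"ax":0,"ay":0,"az":0},{"grip":5.0,"x":0,"y":0,"z":-0.3,"ax":0,"ay":0,"az":0},{"grip":5.0,"x":0,"y":0,"z":-0.3,"ax":0,"ay":0,"az":0}]'
```

```text
time_s: 22.1
ee_pos: [554.1, 188.4, 149.3]
ee_rot: [-0.026, 1.569, 0.026]
wrist_force: [-0.6, -0.2, -5.2]
grip_width: 0.669
time_s: 22.6
ee_pos: [553.1, 188.2, 145.3]
ee_rot: [-0.026, 1.571, 0.026]
wrist_force: [-1.0, 0.3, -4.1]
grip_width: 0.674
```

```bash
python3 -m crank '[{"grip":5.0,"x":0,"y":-0.1,"z":-0.1,"ax":0,"ay":0,"az":0},{"grip":5.0,"x":0,"y":-0.1,"z":-0.2,"ax":0,"ay":0,"az":0},{"grip":5.0,"x":0,"y":-0.1,"z":-0.2,"ax":0,"ay":0,"az":0}]' 
python3 -m crank '[{"grip":5.0,"x":0,"y":0,"z":-0.05,"ax":0,"ay":0,"az":0},{"grip":5.0,"x":0,"y":0,"z":-0.1,"ax":0,"ay":0,"az":0},{"grip":5.0,"x":0,"y":0,"z":-0.1,"ax":0,"ay":0,"az":0}]'
```

```text
time_s: 22.98
ee_pos: [553.2, 187.2, 143.2]
ee_rot: [-0.026, 1.571, 0.026]
wrist_force: [-0.2, 0.4, -5.5]
grip_width: 0.671
time_s: 23.35
ee_pos: [553.2, 187.2, 142.3]
ee_rot: [-0.026, 1.571, 0.026]
wrist_force: [-0.3, -0.2, -5.5]
grip_width: 0.674
```

```bash
python3 -m crank '[{"grip":5.0,"x":0,"y":0,"z":-0.05,"ax":0,"ay":0,"az":0},{"grip":5.0,"x":0,"y":0,"z":-0.1,"ax":0,"ay":0,"az":0},{"grip":5.0,"x":0,"y":0,"z":-0.1,"ax":0,"ay":0,"az":0}]'
```

```text
time_s: 23.72
ee_pos: [553.3, 187.2, 142.2]
ee_rot: [-0.026, 1.57, 0.026]
wrist_force: [-2.0, -0.3, 4.6]
grip_width: 0.679
```

```bash
python3 -m crank '[{"grip":6.2,"x":0,"y":0,"z":0,"ax":0,"ay":0,"az":0},{"grip":7,"x":0,"y":0,"z":0,"ax":0,"ay":0,"az":0},{"grip":8.3,"x":0,"y":0,"z":0,"ax":0,"ay":0,"az":0},{"grip":8.3,"x":0,"y":0,"z":0,"ax":0,"ay":0,"az":0},{"grip":8.3,"x":0,"y":0,"z":0,"ax":0,"ay":0,"az":0},{"grip":8.5,"x":0,"y":0,"z":3,"ax":0,"ay":0,"az":0},{"grip":8.5,"x":0,"y":0,"z":8,"ax":0,"ay":0,"az":0},{"grip":8.5,"x":0,"y":0,"z":11,"ax":0,"ay":0,"az":0},{"grip":8.5,"x":0,"y":0,"z":11,"ax":0,"ay":0,"az":0}]' 60
python3 - <<'E'
from h import *
f,K,T=cam("wrist"); save("w14",f)
o=observe();print(o["ee_pos"],R.from_rotvec(o["ee_rot"]).as_matrix().round(3))
c,s=np.cos(.031),np.sin(.031)
P=[[553.5+a*c-b*s,186.8+a*s+b*c,142] for a,b in [(-120,-30),(-120,30),(120,30),(120,-30),(0,0)]]
print(proj(K,T,P)*800/512)
f,K,T=cam("scene"); save("s14",f,(200,120,420,300))
E
```

```text
time_s: 24.85
ee_pos: [555.0, 187.7, 254.3]
ee_rot: [-0.025, 1.564, 0.027]
wrist_force: [0.3, -0.0, 0.1]
grip_width: 0.994
[553.75487576 187.35081665 252.3039814 ] [[ 0.003 -0.033  0.999]
 [ 0.001  0.999  0.033]
 [-1.     0.001  0.003]]
[[317.99463811  12.14829308]
 [469.02479551  12.4744083 ]
 [449.55466556 516.29418305]
 [336.59381601 516.22763162]
 [393.27386785 300.6228017 ]]
```

View pics/w14.png

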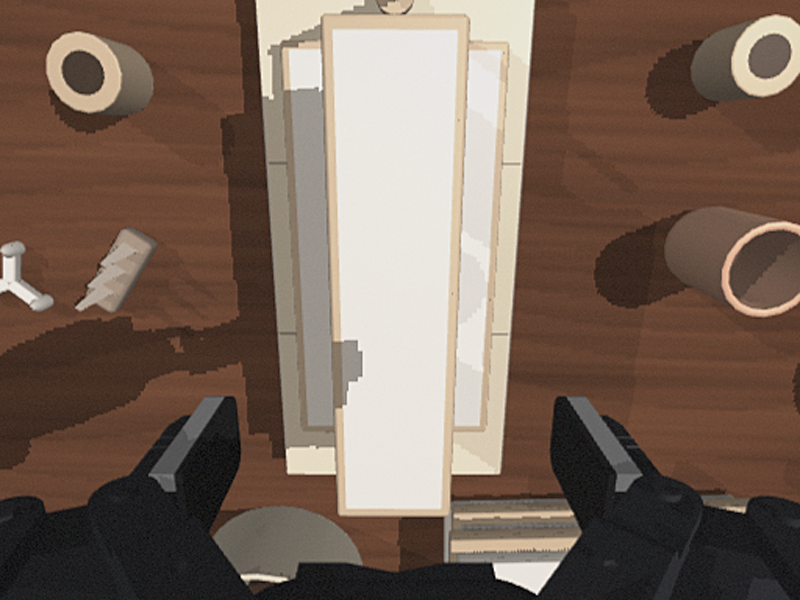

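View pics/s14.png

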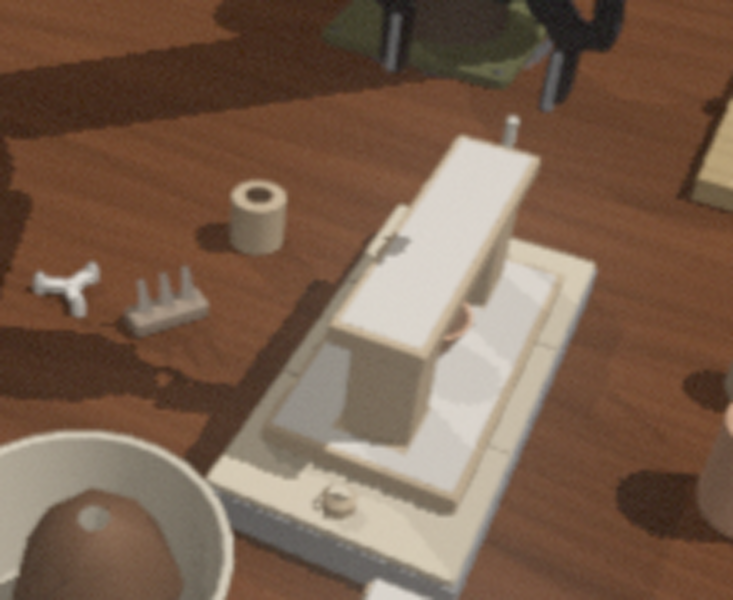

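```bash
python3 -m crank '[{"grip":8.5,"x":2.3,"y":-19.4,"z":-6,"ax":0,"ay":0,"az":-0.63},{"grip":8.5,"x":2.3,"y":-19.4,"z":-6,"ax":0,"ay":0,"az":-0.63},{"grip":8.5,"x":2.3,"y":-19.4,"z":-6,"ax":0,"ay":0,"az":-0.63},{"grip":8.5,"x":2.3,"y":-19.4,"z":-6,"ax":0,"ay":0,"az":-0.63},{"grip":8.5,"x":2.3,"y":-19.4,"z":-6,"ax":0,"ay":0,"az":-0.63},{"grip":8.5,"x":2.3,"y":-19.4,"z":-6,"ax":0,"ay":0,"az":-0.63},{"grip":8.5,"x":2.3,"y":-19.4,"z":-6,"ax":0,"ay":0,"az":-0.63}]'
python3 - <<'E'
from h import *
f,K,T=cam("wrist"); k=save("w15",f,(190,100,318,196));print(k)
o=observe();print(o["ee_pos"],R.from_rotvec(o["ee_rot"]).as_matrix().round(3))
c,s=np.cos(-.599),np.sin(-.599)
P=[[577+a*c-b*s,-7+a*s+b*c,16] for a,b in [(-31,-12),(-31,12),(31,12),(31,-12),(0,0)]]
print((proj(K,T,P)-[190,100]+.5)*k-.5)
E
```

```text
time_s: 25.82
ee_pos: [576.1, -5.5, 191.4]
ee_rot: [0.466, 1.52, -0.466]
wrist_force: [0.2, -0.3, 0.1]
grip_width: 0.993
6.25
[576.18642029  -5.56185364 191.5027088 ] [[ 0.     0.56   0.828]
 [ 0.     0.828 -0.56 ]
 [-1.     0.     0.   ]]
[[307.20418919 262.30278621]
 [478.20011191 262.97929751]
 [471.80695065 679.42762291]
 [310.54631701 678.81311865]
 [391.91945397 476.98230115]]
```

View pics/w15.png

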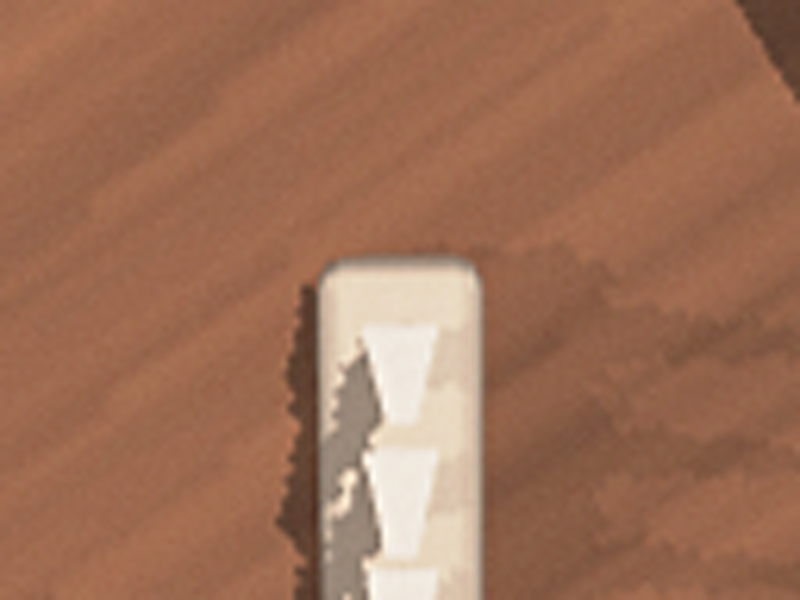

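```bash
python3 -m crank '[{"grip":5,"x":0.1,"y":0,"z":-4,"ax":0,"ay":0,"az":0},{"grip":5,"x":0.1,"y":0,"z":-9,"ax":0,"ay":0,"az":0},{"grip":5,"x":0.1,"y":0,"z":-13,"ax":0,"ay":0,"az":0},{"grip":5,"x":0.1,"y":0,"z":-15,"ax":0,"ay":0,"az":0},{"grip":5,"x":0.1,"y":0,"z":-15,"ax":0,"ay":0,"az":0},{"grip":5,"x":0.1,"y":0,"z":-15,"ax":0,"ay":0,"az":0}]' 40
python3 - <<'E'
from h import *
f,K,T=cam("wrist"); save("w16",f)
E
```

```text
time_s: 26.62
ee_pos: [578.2, -6.3, 42.3]
ee_rot: [0.467, 1.518, -0.466]
wrist_force: [0.4, 0.2, -1.1]
grip_width: 0.586
```

View pics/w16.png

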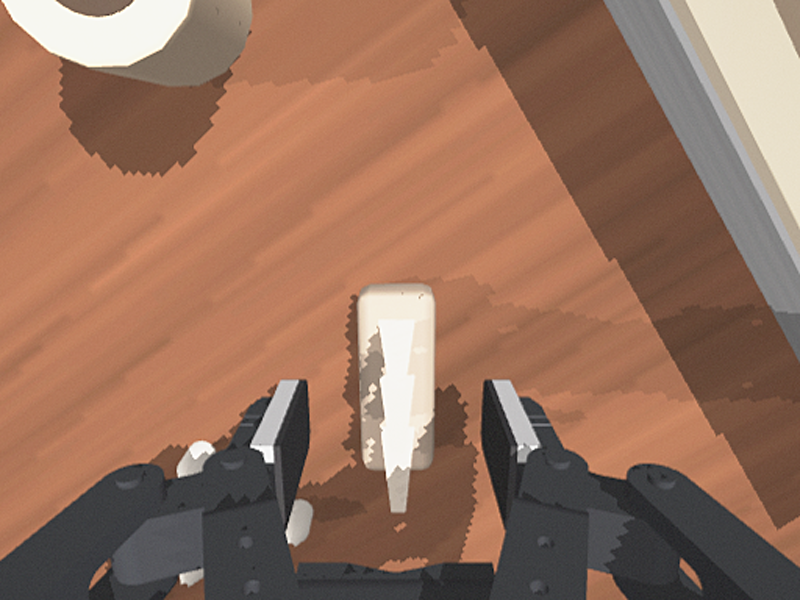

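Run:
```python
from h import *
f,K,T=cam("wrist");o=observe()
Rt=R.from_rotvec(o["ee_rot"]).as_matrix()
for uv,z in [((300,522),8),((300,502),8),((315,515),8),((200,450),10),((190,578),8),((362,375),16),((434,375),16),((395,285),16),((395,470),16)]:
    p=ray(K,T,np.array(uv)*.64,z)[0]; print(uv,p.round(),((p-o["ee_pos"])@Rt).round(1))
```

```text
(300, 522) [607. -67.   8.] [ 34.9 -34.3  57.1]
(300, 502) [600. -62.   8.] [ 34.9 -33.8  48.7]
(315, 515) [607. -61.   8.] [ 34.9 -28.8  54.2]
(200, 450) [563. -76.  10.] [ 32.7 -66.1  26.3]
(190, 578) [ 604. -116.    8.] [ 34.9 -76.6  82.1]
(362, 375) [569. -13.  16.] [ 26.8 -10.4  -4.2]
(434, 375) [582.   6.  16.] [26.8 11.9 -4.2]
(395, 285) [551.  12.  16.] [ 26.7  -0.2 -33.2]
(395, 470) [603. -24.  16.] [26.9 -0.2 30. ]
```

```bash
python3 -m crank '[{"grip":4.5,"x":0,"y":0,"z":-1.2,"ax":0,"ay":0,"az":0},{"grip":4.5,"x":0,"y":0,"z":-2.2,"ax":0,"ay":0,"az":0},{"grip":4.5,"x":0,"y":0,"z":-2.2,"ax":0,"ay":0,"az":0},{"grip":2.8,"x":0,"y":0,"z":-2.2,"ax":0,"ay":0,"az":0},{"grip":2.8,"x":0,"y":0,"z":-2.2,"ax":0,"ay":0,"az":0},{"grip":2.8,"x":0,"y":0,"z":-2.2,"ax":0,"ay":0,"az":0},{"grip":2.8,"x":0,"y":0,"z":-2.2,"ax":0,"ay":0,"az":0}]' 30
```

```text
time_s: 27.6
ee_pos: [577.3, -6.8, 19.5]
ee_rot: [0.467, 1.519, -0.467]
wrist_force: [-0.0, 0.0, 0.2]
grip_width: 0.331
```

```bash
python3 -m crank '[{"grip":1.5,"x":0,"y":0,"z":0,"ax":0,"ay":0,"az":0},{"grip":1.5,"x":0,"y":0,"z":0,"ax":0,"ay":0,"az":0},{"grip":1.5,"x":0,"y":0,"z":0,"ax":0,"ay":0,"az":0}]' 30
```

```text
time_s: 27.98
ee_pos: [577.5, -6.8, 19.6]
ee_rot: [0.468, 1.519, -0.467]
wrist_force: [-0.7, 0.5, 4.7]
grip_width: 0.27
```

```bash
python3 -m crank '[{"grip":1.5,"x":0,"y":0,"z":2,"ax":0,"ay":0,"az":0},{"grip":1.5,"x":0,"y":0,"z":7,"ax":0,"ay":0,"az":0},{"grip":1.5,"x":0,"y":0,"z":12,"ax":0,"ay":0,"az":0},{"grip":1.5,"x":0,"y":0,"z":17,"ax":0,"ay":0,"az":0.1},{"grip":1.5,"x":0,"y":0,"z":22,"ax":0,"ay":0,"az":0.2},{"grip":1.5,"x":-3,"y":4,"z":22,"ax":0,"ay":0,"az":0.35},{"grip":1.5,"x":-6,"y":8,"z":22,"ax":0,"ay":0,"az":0.5},{"grip":1.5,"x":-8,"y":12,"z":22,"ax":0,"ay":0,"az":0.63},{"grip":1.5,"x":-9,"y":15.5,"z":22,"ax":0,"ay":0,"az":0.63},{"grip":1.5,"x":-10.2,"y":19.1,"z":22,"ax":0,"ay":0,"az":0.63}]'
python3 -m crank '[{"grip":1.5,"x":0,"y":0,"z":0,"ax":0,"ay":0,"az":0},{"grip":1.5,"x":0,"y":0,"z":0,"ax":0,"ay":0,"az":0}]'
python3 - <<'E'
from h import *
f,K,T=cam("wrist"); save("w17",f)
o=observe();print(o["ee_pos"],R.from_rotvec(o["ee_rot"]).as_matrix().round(3))
E
```

```text
time_s: 29.22
ee_pos: [474.2, 185.1, 238.9]
ee_rot: [-0.026, 1.571, 0.026]
wrist_force: [0.5, 0.5, -1.9]
grip_width: 0.276
time_s: 29.48
ee_pos: [475.0, 183.8, 239.0]
ee_rot: [-0.027, 1.571, 0.026]
wrist_force: [0.5, -0.1, -0.4]
grip_width: 0.276
[475.25530502 183.52526623 239.02333331] [[-0.    -0.033  0.999]
 [-0.001  0.999  0.033]
 [-1.    -0.001 -0.   ]]
```

View pics/w17.png

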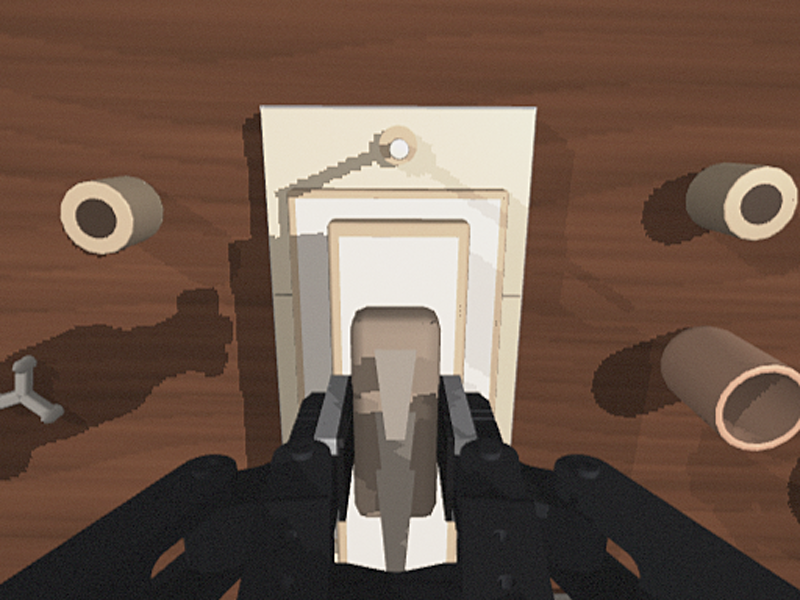

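```bash
python3 -m crank '[{"grip":1.5,"x":0,"y":0.1,"z":-3,"ax":0,"ay":0,"az":0},{"grip":1.5,"x":0,"y":0.1,"z":-5.5,"ax":0,"ay":0,"az":0},{"grip":1.5,"x":0,"y":0.1,"z":-6.8,"ax":0,"ay":0,"az":0},{"grip":1.5,"x":0,"y":0.1,"z":-7.3,"ax":0,"ay":0,"az":0},{"grip":1.5,"x":0,"y":0.1,"z":-7.3,"ax":0,"ay":0,"az":0},{"grip":1.5,"x":0,"y":0.1,"z":-7.3,"ax":0,"ay":0,"az":0}]' 
python3 -m crank '[{"grip":1.5,"x":0,"y":0,"z":-0.1,"ax":0,"ay":0,"az":0},{"grip":1.5,"x":0,"y":0,"z":-0.2,"ax":0,"ay":0,"az":0},{"grip":1.5,"x":0,"y":0,"z":-0.2,"ax":0,"ay":0,"az":0}]'
python3 - <<'E'
from h import *
f,K,T=cam("wrist"); save("w18",f)
E
```

```text
time_s: 30.28
ee_pos: [476.0, 185.3, 167.1]
ee_rot: [-0.026, 1.569, 0.026]
wrist_force: [-0.2, -0.2, -0.6]
grip_width: 0.271
time_s: 30.65
ee_pos: [475.1, 185.3, 164.4]
ee_rot: [-0.026, 1.571, 0.026]
wrist_force: [-0.4, -0.0, -1.6]
grip_width: 0.272
```

View pics/w18.png

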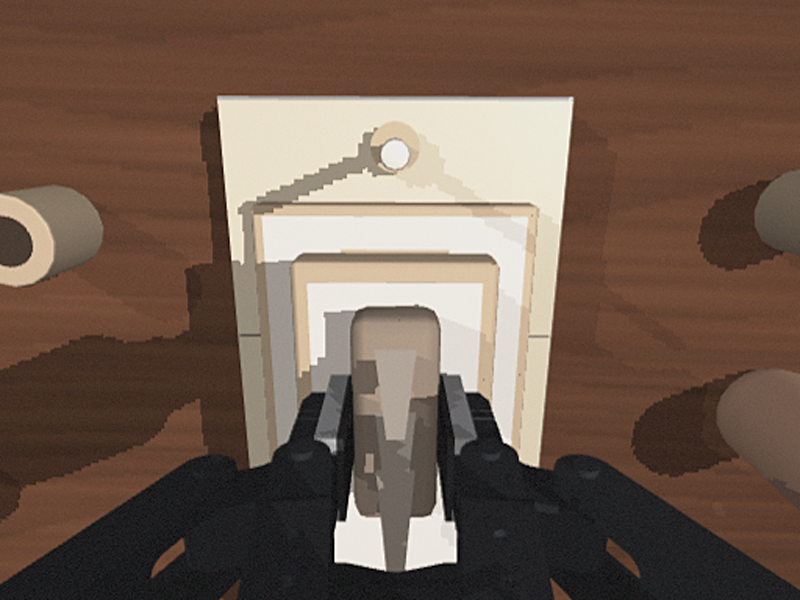

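Bar centre at column 396 vs shelf centre 396; 2–3 mm to go.

```bash
python3 -m crank '[{"grip":1.5,"x":0,"y":0,"z":-0.1,"ax":0,"ay":0,"az":0},{"grip":1.5,"x":0,"y":0,"z":-0.2,"ax":0,"ay":0,"az":0},{"grip":1.5,"x":0,"y":0,"z":-0.2,"ax":0,"ay":0,"az":0}]' 
python3 -m crank '[{"grip":1.5,"x":0,"y":0,"z":-0.05,"ax":0,"ay":0,"az":0},{"grip":1.5,"x":0,"y":0,"z":-0.1,"ax":0,"ay":0,"az":0},{"grip":1.5,"x":0,"y":0,"z":-0.1,"ax":0,"ay":0,"az":0}]'
```

```text
time_s: 31.08
ee_pos: [475.1, 185.2, 162.1]
ee_rot: [-0.026, 1.571, 0.026]
wrist_force: [0.3, -0.0, -0.6]
grip_width: 0.271
time_s: 31.45
ee_pos: [475.2, 185.2, 161.6]
ee_rot: [-0.026, 1.57, 0.026]
wrist_force: [-1.0, -0.4, 2.9]
grip_width: 0.269
```

```bash
python3 -m crank '[{"grip":2.6,"x":0,"y":0,"z":0,"ax":0,"ay":0,"az":0},{"grip":4,"x":0,"y":0,"z":0,"ax":0,"ay":0,"az":0},{"grip":6,"x":0,"y":0,"z":0,"ax":0,"ay":0,"az":0},{"grip":6,"x":0,"y":0,"z":0,"ax":0,"ay":0,"az":0},{"grip":6,"x":0,"y":0,"z":0,"ax":0,"ay":0,"az":0},{"grip":6,"x":0,"y":0,"z":3,"ax":0,"ay":0,"az":0},{"grip":8.5,"x":0,"y":0,"z":8,"ax":0,"ay":0,"az":0},{"grip":8.5,"x":0,"y":0,"z":13,"ax":0,"ay":0,"az":0},{"grip":8.5,"x":0,"y":0,"z":13,"ax":0,"ay":0,"az":0},{"grip":8.5,"x":0,"y":0,"z":13,"ax":0,"ay":0,"az":0}]'
python3 - <<'E'
from h import *
f,K,T=cam("wrist"); save("w19",f)
o=observe();print(o["ee_pos"])
c,s=np.cos(.031),np.sin(.031)
P=[[473.5+a*c-b*s,184.3+a*s+b*c,158] for a,b in [(-31,-12),(-31,12),(31,12),(31,-12),(0,0)]]
print(proj(K,T,P)*800/512)
E
```

```text
time_s: 32.7
ee_pos: [474.7, 185.1, 290.9]
ee_rot: [-0.026, 1.571, 0.026]
wrist_force: [0.4, 0.1, -0.2]
grip_width: 0.993
[474.21720961 184.90882079 290.06273209]
[[369.33050443 229.2543511 ]
 [418.8667056  229.34126334]
 [417.09477054 348.41523321]
 [370.79004038 348.33537011]
 [394.01801541 290.84402524]]
```

View pics/w19.png

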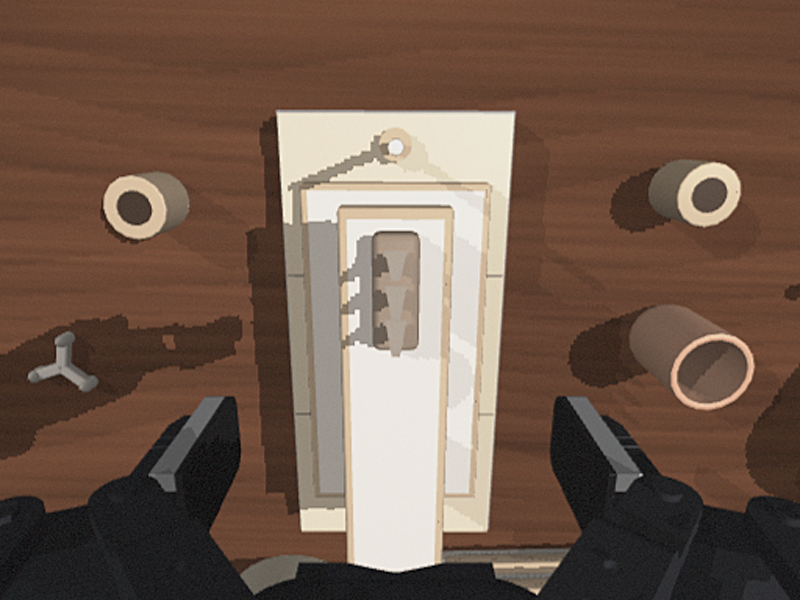

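```bash
python3 -m crank '[{"grip":8.5,"x":1.5,"y":5,"z":0,"ax":0,"ay":0,"az":0},{"grip":8.5,"x":7.3,"y":22.1,"z":-4,"ax":0,"ay":0,"az":0},{"grip":8.5,"x":7.3,"y":22.1,"z":-4,"ax":0,"ay":0,"az":0},{"grip":8.5,"x":7.3,"y":22.1,"z":-4,"ax":0,"ay":0,"az":0},{"grip":8.5,"x":7.3,"y":22.1,"z":-4,"ax":0,"ay":0,"az":0},{"grip":8.5,"x":7.3,"y":22.1,"z":-4,"ax":0,"ay":0,"az":0},{"grip":8.5,"x":7.3,"y":22.1,"z":-4,"ax":0,"ay":0,"az":0}]'
python3 - <<'E'
from h import *
f,K,T=cam("wrist"); save("w20",f)
o=observe();print(o["ee_pos"],o["ee_rot"])
t=np.linspace(0,2*np.pi,361)
for z,r in [(75,29)]:
    q=proj(K,T,np.c_[547.4+r*np.cos(t),406.7+r*np.sin(t),0*t+z])*800/512
    print(q.min(0),q.max(0))
E
```

```text
time_s: 33.62
ee_pos: [547.7, 404.7, 251.2]
ee_rot: [-0.026, 1.571, 0.025]
wrist_force: [0.1, 1.0, -0.2]
grip_width: 0.997
[547.96572122 404.72052647 251.77050444] [-0.02532364  1.57067503  0.02479678]
[348.99727541 221.91798656] [449.20841203 319.3847092 ]
```

View pics/w20.png

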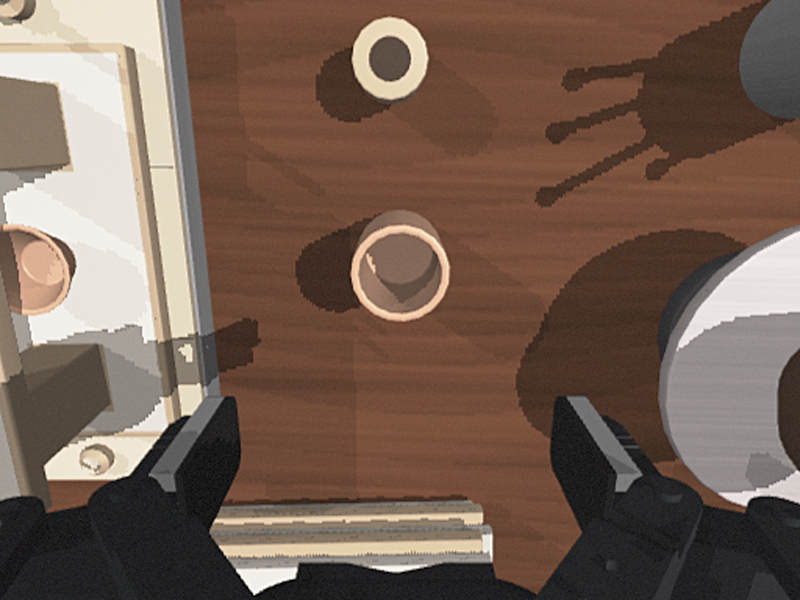

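```bash
python3 -m crank '[{"grip":8.5,"x":0.05,"y":0.25,"z":-5,"ax":0,"ay":0,"az":0},{"grip":8.5,"x":0.05,"y":0.25,"z":-10,"ax":0,"ay":0,"az":0},{"grip":8.5,"x":0.05,"y":0.25,"z":-14,"ax":0,"ay":0,"az":0},{"grip":8.5,"x":0.05,"y":0.25,"z":-14,"ax":0,"ay":0,"az":0},{"grip":8.5,"x":0.05,"y":0.25,"z":-14,"ax":0,"ay":0,"az":0}]' 40
python3 - <<'E'
from h import *
f,K,T=cam("wrist"); save("w21",f)
E
```

```text
time_s: 34.3
ee_pos: [549.9, 408.8, 113.5]
ee_rot: [-0.024, 1.568, 0.027]
wrist_force: [0.3, 0.1, 0.5]
grip_width: 0.997
```

View pics/w21.png

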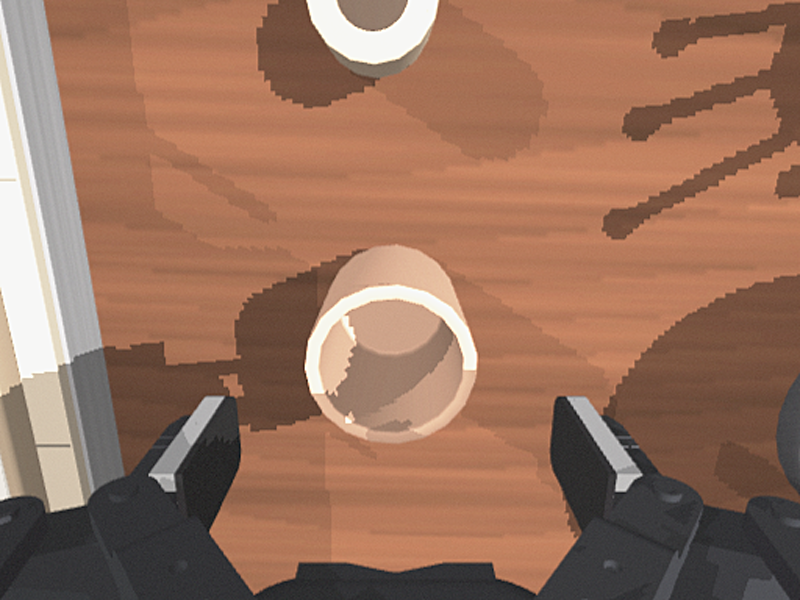

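```bash
python3 -m crank '[{"grip":8.5,"x":0,"y":-0.1,"z":-3,"ax":0,"ay":0,"az":0},{"grip":8.5,"x":0,"y":-0.1,"z":-6.2,"ax":0,"ay":0,"az":0},{"grip":8.5,"x":0,"y":-0.1,"z":-6.2,"ax":0,"ay":0,"az":0},{"grip":6.3,"x":0,"y":-0.1,"z":-6.2,"ax":0,"ay":0,"az":0},{"grip":6.3,"x":0,"y":-0.1,"z":-6.2,"ax":0,"ay":0,"az":0},{"grip":5,"x":0,"y":-0.1,"z":-6.2,"ax":0,"ay":0,"az":0},{"grip":5,"x":0,"y":-0.1,"z":-6.2,"ax":0,"ay":0,"az":0},{"grip":5,"x":0,"y":-0.1,"z":-6.2,"ax":0,"ay":0,"az":0}]' 40
```

```text
time_s: 35.35
ee_pos: [550.0, 408.4, 51.8]
ee_rot: [-0.025, 1.567, 0.028]
wrist_force: [-0.4, -1.3, 5.7]
grip_width: 0.668
```

```bash
python3 -m crank '[{"grip":5,"x":0,"y":0,"z":2,"ax":0,"ay":0,"az":0},{"grip":5,"x":0,"y":0,"z":7,"ax":0,"ay":0,"az":0},{"grip":5,"x":0,"y":0,"z":12,"ax":0,"ay":0,"az":0},{"grip":5,"x":2,"y":0,"z":17,"ax":0,"ay":0,"az":0},{"grip":5,"x":5,"y":0,"z":20,"ax":0,"ay":0,"az":0},{"grip":5,"x":7,"y":-4,"z":20,"ax":0,"ay":0,"az":0},{"grip":5,"x":8.4,"y":-9,"z":20,"ax":0,"ay":0,"az":0},{"grip":5,"x":8.4,"y":-14,"z":20,"ax":0,"ay":0,"az":0},{"grip":5,"x":8.4,"y":-18.5,"z":20,"ax":0,"ay":0,"az":0},{"grip":5,"x":8.4,"y":-21.8,"z":20,"ax":0,"ay":0,"az":0}]'
python3 -m crank '[{"grip":5,"x":0,"y":0,"z":0,"ax":0,"ay":0,"az":0},{"grip":5,"x":0,"y":0,"z":0,"ax":0,"ay":0,"az":0}]'
python3 - <<'E'
from h import *
f,K,T=cam("wrist"); save("w22",f)
o=observe();print(o["ee_pos"],R.from_rotvec(o["ee_rot"]).as_matrix().round(3))
f,K,T=cam("top"); save("top22",f,(160,125,300,245))
E
```

```text
time_s: 36.6
ee_pos: [632.5, 187.5, 249.9]
ee_rot: [-0.025, 1.57, 0.025]
wrist_force: [0.7, 0.4, -0.7]
grip_width: 0.671
time_s: 36.85
ee_pos: [632.8, 190.1, 249.8]
ee_rot: [-0.025, 1.57, 0.027]
wrist_force: [-0.1, 0.6, -2.0]
grip_width: 0.676
[632.71803229 190.64282521 249.65663213] [[ 0.    -0.034  0.999]
 [ 0.001  0.999  0.034]
 [-1.     0.001  0.001]]
```

View pics/w22.png

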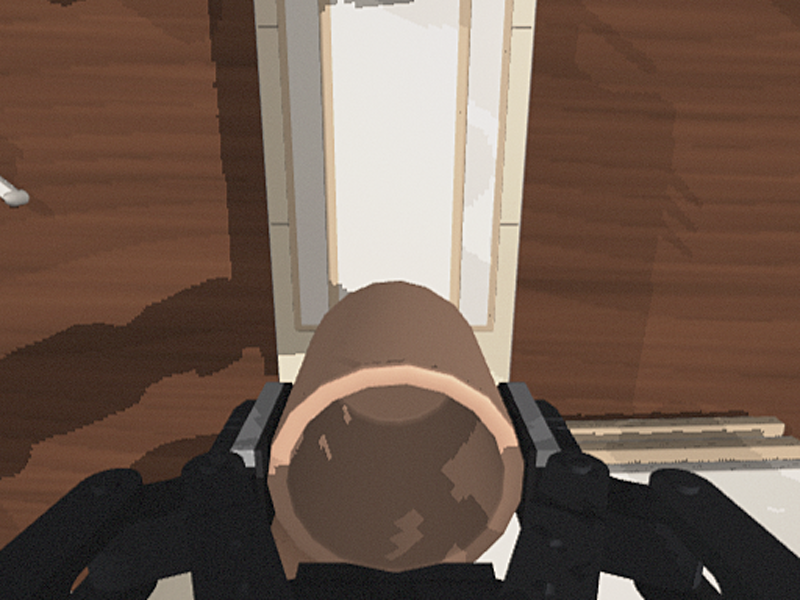

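```bash
python3 -m crank '[{"grip":5,"x":0.15,"y":0,"z":-2,"ax":0,"ay":0,"az":0},{"grip":5,"x":0.15,"y":0,"z":-4,"ax":0,"ay":0,"az":0},{"grip":5,"x":0.15,"y":0,"z":-5,"ax":0,"ay":0,"az":0},{"grip":5,"x":0.15,"y":0,"z":-5.2,"ax":0,"ay":0,"az":0},{"grip":5,"x":0.15,"y":0,"z":-5.2,"ax":0,"ay":0,"az":0},{"grip":5,"x":0.15,"y":0,"z":-5.2,"ax":0,"ay":0,"az":0}]'
python3 -m crank '[{"grip":5,"x":0,"y":0,"z":-0.1,"ax":0,"ay":0,"az":0},{"grip":5,"x":0,"y":0,"z":-0.2,"ax":0,"ay":0,"az":0},{"grip":5,"x":0,"y":0,"z":-0.2,"ax":0,"ay":0,"az":0}]'
```

```text
time_s: 37.7
ee_pos: [634.8, 190.0, 198.2]
ee_rot: [-0.026, 1.569, 0.026]
wrist_force: [-0.1, 1.1, -1.2]
grip_width: 0.673
time_s: 38.08
ee_pos: [634.1, 189.6, 195.3]
ee_rot: [-0.026, 1.571, 0.026]
wrist_force: [-0.5, 0.8, -0.7]
grip_width: 0.667
```

```bash
python3 -m crank '[{"grip":5,"x":0,"y":0,"z":-0.05,"ax":0,"ay":0,"az":0},{"grip":5,"x":0,"y":0,"z":-0.1,"ax":0,"ay":0,"az":0},{"grip":5,"x":0,"y":0,"z":-0.1,"ax":0,"ay":0,"az":0}]'
python3 -m crank '[{"grip":5,"x":0,"y":0,"z":-0.05,"ax":0,"ay":0,"az":0},{"grip":5,"x":0,"y":0,"z":-0.1,"ax":0,"ay":0,"az":0},{"grip":5,"x":0,"y":0,"z":-0.1,"ax":0,"ay":0,"az":0}]'
```

```text
time_s: 38.45
ee_pos: [634.2, 189.7, 194.2]
ee_rot: [-0.026, 1.571, 0.026]
wrist_force: [-0.9, 0.6, -1.8]
grip_width: 0.673
time_s: 38.83
ee_pos: [634.3, 189.7, 193.9]
ee_rot: [-0.026, 1.57, 0.026]
wrist_force: [-0.7, -0.1, 2.5]
grip_width: 0.671
```

```bash
python3 -m crank '[{"grip":6.2,"x":0,"y":0,"z":0,"ax":0,"ay":0,"az":0},{"grip":7.2,"x":0,"y":0,"z":0,"ax":0,"ay":0,"az":0},{"grip":8.5,"x":0,"y":0,"z":0,"ax":0,"ay":0,"az":0},{"grip":8.5,"x":0,"y":0,"z":0,"ax":0,"ay":0,"az":0},{"grip":8.5,"x":0,"y":0,"z":0,"ax":0,"ay":0,"az":0},{"grip":8.5,"x":0,"y":0,"z":3,"ax":0,"ay":0,"az":0},{"grip":8.5,"x":0,"y":0,"z":8,"ax":0,"ay":0,"az":0},{"grip":8.5,"x":0,"y":0,"z":13,"ax":0,"ay":0,"az":0},{"grip":8.5,"x":0,"y":0,"z":15,"ax":0,"ay":0,"az":0},{"grip":8.5,"x":0,"y":0,"z":15,"ax":0,"ay":0,"az":0}]'
python3 - <<'E'
from h import *
f,K,T=cam("wrist"); save("w23",f)
print(observe()["ee_pos"])
t=np.linspace(0,2*np.pi,361)
q=proj(K,T,np.c_[633.5+29*np.cos(t),189.3+29*np.sin(t),0*t+217])*800/512
print(q.min(0),q.max(0))
E
```

```text
time_s: 40.08
ee_pos: [635.2, 189.9, 345.8]
ee_rot: [-0.025, 1.566, 0.027]
wrist_force: [0.2, 1.4, 0.0]
grip_width: 0.995
[634.26406363 189.75295463 343.62078837]
[335.17003    232.49115059] [452.77436739 345.49514599]
```

View pics/w23.png

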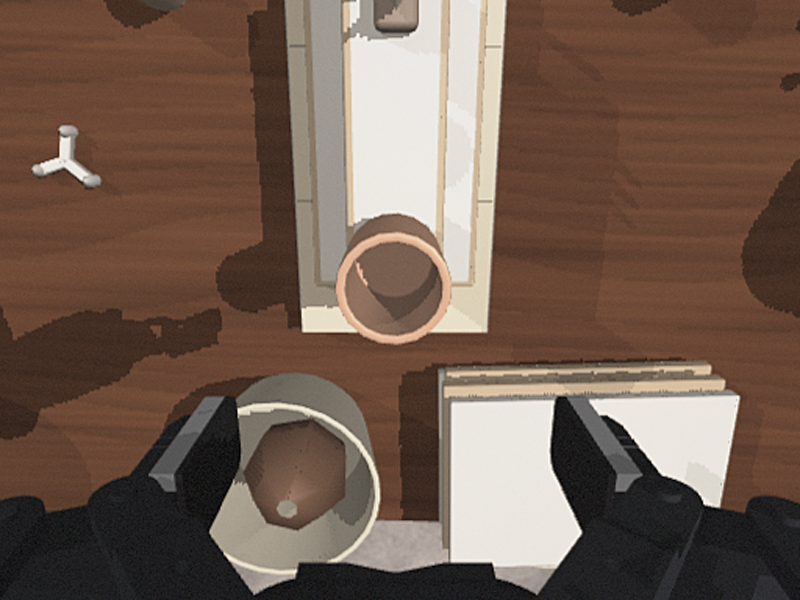

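```bash
python3 -m crank '[{"grip":8.5,"x":-5,"y":-40,"z":0,"ax":0,"ay":0,"az":0},{"grip":8.5,"x":-5,"y":-40,"z":0,"ax":0,"ay":0,"az":0},{"grip":8.5,"x":-5,"y":-40,"z":0,"ax":0,"ay":0,"az":0},{"grip":8.5,"x":-5,"y":-40,"z":0,"ax":0,"ay":0,"az":0},{"grip":8.5,"x":-5,"y":-40,"z":0,"ax":0,"ay":0,"az":0},{"grip":8.5,"x":-5,"y":-40,"z":0,"ax":0,"ay":0,"az":0},{"grip":8.5,"x":-5,"y":-40,"z":0,"ax":0,"ay":0,"az":0},{"grip":8.5,"x":-5,"y":-40,"z":0,"ax":0,"ay":0,"az":0},{"grip":8.5,"x":-5,"y":-40,"z":0,"ax":0,"ay":0,"az":0}]'
python3 - <<'E'
from h import *
f,K,T=cam("scene"); save("s24",f,(240,140,420,300))
f,K,T=cam("top"); save("top24",f,(160,125,300,245))
o=np.array([160,125])
for n,p in dict(cone=[473.5,184.3,158],beaker=[633.5,189.3,217],shelf=[553.5,186.8,142]).items(): print(n,(proj(K,T,[p])-o)*5+2)
E
```

```text
time_s: 41.25
ee_pos: [583.7, -209.4, 341.7]
ee_rot: [-0.025, 1.573, 0.028]
wrist_force: [0.2, 0.8, 0.3]
grip_width: 0.995
cone [[131.42233488 429.32209817]]
beaker [[102.39255787 140.53952785]]
shelf [[130.97160878 294.74287478]]
```

View pics/s24.png

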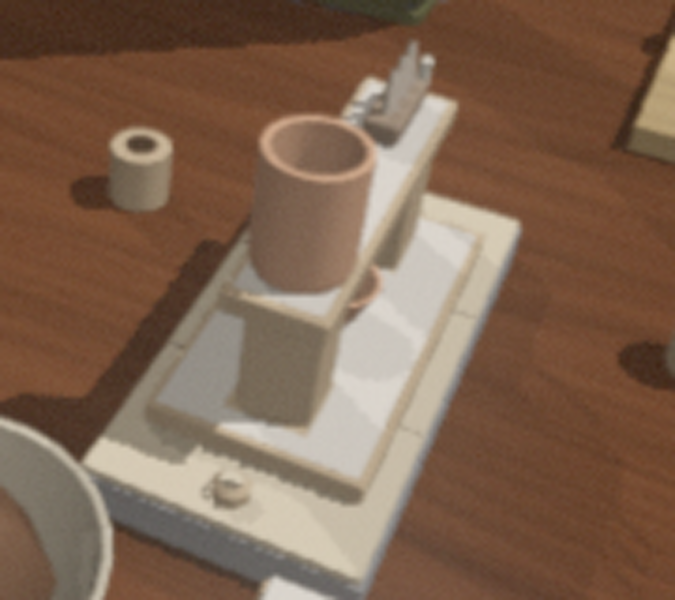

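View pics/top24.png

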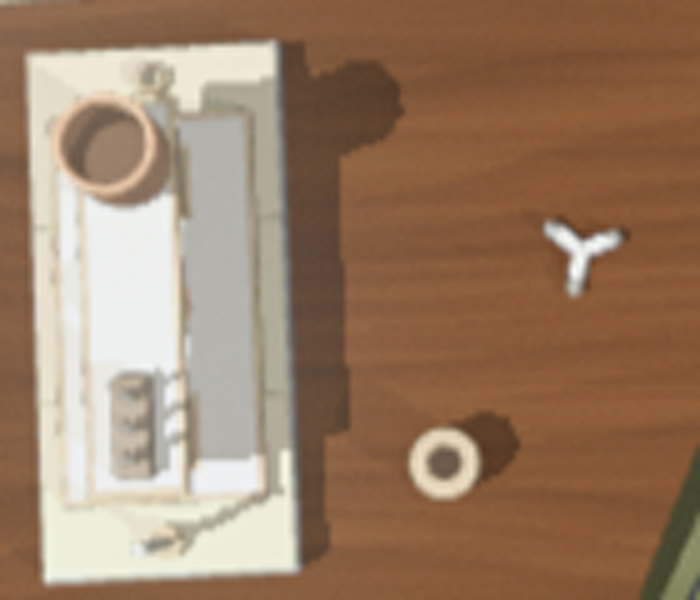

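```bash
python3 -c "
from cell import *
print(hand_in())"
```

```text
the job is handed in; nothing more can be done
None
```

I built the tier and handed the job in after about 41 s of the 144 s. No verdict was reported, so what follows rests on my own checks.

- **Props:** both tall props stand on the bare patches. After I let go, their bore marks were within about 3 mm of the patch centres.
- **Narrow shelf:** it lies across both props, in line with the hearth. Its corners in the wrist view were within about 2 mm of where they should be.
- **Cone pack:** it stands over the prop at the thermocouple end, which is the end nearest the robot. It was about 1 mm off centre.
- **Beaker:** it stands upright over the other prop. The wrist and top cameras disagreed a little: the wrist view put it within about 1 mm of centre, while the top view suggested about 4 mm. Both are inside the 15 mm limit.
- **Lowering and dish:** I lowered each piece until the wrist force showed contact, then released it. I never touched the dish. The last clear view of it, after both props were placed, showed no shift. In the final pictures the shelf hides most of it.

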